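Make up a mount kit and show its ball to the shadow gauge

ROBOT

A 7-joint arm with a two-finger parallel gripper is mounted at the origin on a cart in front of the work surface, level with it; the furniture and walls round the work are solid. World frame = base frame: x ahead of the robot, y to its left, z up, the work surface at z = 0. Lengths are in mm, angles in rad, forces in N, time in s.
With the tool pointing down it reaches from about 425 to 925 mm from the base axis. Payload 6.8 kg.
Tool frame: the origin (TCP) lies on the centre line of the jaws, within the pads' length; the fingertips stand manip.nose_length ahead of it and the grasp point (between the pads) is the TCP (manip.nose_length is the distance from the TCP to the fingertips, in mm); x points along the fingers, z is the direction in which the jaws open and shut, and the axes are right-handed (so a half turn about x gives the same grasp; the last joint's range is limited). The gripper opens to 85 mm and grips with 20 to 120 N. Pads are 22 mm wide; open, the fingers measure 114 mm over their backs; the gripper's body (76 mm by 85 mm) begins 54 mm behind the grasp point. The pads swing forward as they close: fully open they stand 13 mm farther back than shut.
Start: joints at [-1.434, 0.477, 0.022, 1.555, -0.011, 1.109, -0.083], TCP at [163.59, 654.893, 250.308] pointing down, gripper open.
Joint ranges: [-2.96, 2.96], [-0.34, 2.1], [-1.41, 1.46], [0.24, 2.44], [-1.37, 4.51], [0.17, 1.92], [-2.96, 2.96]. Speed limits (rad/s): [2.39, 2.39, 3.14, 3.14, 3.14, 3.14, 3.14].

INTERFACE

Orientations are given as a unit quaternion [x, y, z, w].
In Python, from station import manip, capture gives the robot as it stands.
- The arm moves only by the tool move_arm, never from a script. Its argument "motion" is a list of rows, each a list of 5 numbers: the closure, from -1 (fully open) to 1 (shut), so that 0 is half open, then the shift along the world's x, y, z in units of 40 mm (1.0 is 40 mm), then the turn about the world's z in units of 5 degrees (1.0 is 5 degrees). A call has 1 to 8 rows; each row is the pose to reach, as a shift and turn from the pose commanded when the call began; what a row does not reach only later rows make up. A row lasts 1/10 s, in which the tool goes at most 50 mm and 8.59 degrees, less where a joint would pass 70% of its speed; a pose out of reach is approached as far as the arm can. A call with a gripper value outside its range is refused whole. The fingers move at their own pace and stop on an object; the grip force is fixed at half the most. Time passes only in rows, so rows that repeat a pose let the fingers close. It gives the time, the measured TCP pose, the force and the opening at its end, in the units of the state.
- manip.state(): the state, without advancing time (a new reading comes with each control period).
- capture(name): name is "scene" or "top" or "wrist"; returns a dict with "image" (400x640x3 uint8, blue, green, red), "mtx" (3x3 intrinsics, pixels), "rvec" (rotation vector, rad) and "tvec" (3), from world to camera coordinates, as OpenCV has them. Camera axes: x right, y down, z forward; pixel columns grow to the right and rows downward; lengths in mm; the calibration is good to about 2 mm. A picture is of the moment at which its call begins. There is no depth.
- manip.job_done(): hands the job in, once; it reports no verdict.
The state is a dict: "time_s": time; "joints": joint angles; "qd": joint speeds; "joint_torque": joint torques, N m; "tcp_pos": TCP position; "tcp_rot": TCP orientation; "ft_force": force on the tool from outside, world axes, zero at the start; "ft_torque": the same for the moment, N m; "finger_gap": finger opening in mm.
Only numpy, scipy, OpenCV 4.12 (cv2) and the standard library are available. Lean on these libraries where they do the work, as an engineer would, in place of code of your own. Each camera call takes 0.05 s, during which the arm holds its last target.

TASK

Finish the half-made mount kit: while the grey tray stands on the table, put the thumb screw that still lies outside into the small bin, with the one that is there already, and the black post holder into the large bin. Then lift the tray by its bar handle, keep the loose steel ball in its seat all the way, and hold the tray level and still with the ball in the middle of the beam between the lens and the lamp, so that its whole shadow falls into the lens; finish while still holding it there. Do not touch the gauge, and leave the other things on the table where they are.

Things in the scene. Friction and masses are not known exactly. Their poses are not given: they have to be found in the camera images.
- kit_tray: Grey plastic kit tray, about 0.26 kg: plate 184 mm long (its x), 116 mm wide (y), 4 mm thick. Origin in the middle of its underside, z up. A bar handle stands over the middle; the ball seat is at the +x end, two open bins are side by side at the -x end. The edge beyond the bins is a lip 8 mm high. (The room has tall fixed frame posts, 40 mm square, at x 0.21, y 0.29 and y -0.62.)
- tray_handle (a point): Centre of the tray's handle, an aluminium bar with flat upright sides: 66 mm long (tray's x), 12 mm wide (y), 16 mm high; this point is 50 mm above the tray's underside, bar top at 58 mm. Two uprights carry it 20 mm either side of its middle; beside it is free space down to the tray's floor. Axes as the tray's.
- ball_seat (a point): Where the ball's centre lies in its seat: from the handle's centre 62 mm along the tray's +x and 25.6 mm lower. The seat is a grey block 44 mm square, top 14 mm above the tray's underside, with a 14 mm hole that the ball rests on; it rolls out if the tray is tipped by about 30 degrees or jerked. Axes as the tray's.
- ball_center (a point): Centre of the loose polished steel ball, 25 mm across, 64 g, that rests in the tray's seat with most of it showing. Its axes mean nothing.
- ball: The same steel ball as a body.
- small_bin (a point): Middle of the floor of the tray's small bin: from the handle 60 mm along the tray's -x and 31 mm to its +y. Inside 56 mm (x) by 46 mm (y); floor 4 mm above the tray's underside, walls 4 mm thick and 12 mm high above the floor. Axes as the tray's.
- large_bin (a point): Middle of the floor of the tray's large bin, beside the small one: from the handle 60 mm along the tray's -x and 25 mm to its -y. Inside 56 mm (x) by 58 mm (y); floor and walls as the small bin's. Axes as the tray's.
- screw_a_center (a point): Middle of the grey knurled thumb screw that stands on the table, on its head: head 16 mm across and 9 mm high, above it a shank 6 mm thick, 27 mm high over all; this point is on its axis 13.5 mm above its foot. 12 g. It may stand or lie in the bin.
- screw_b_center (a point): The same point of the other, identical thumb screw, which stands in the small bin from the start, in the half of the bin farther from the handle, 11 to 15 mm from the bin's middle; it may be knocked over there.
- screw_a: The first thumb screw as a body, origin in the middle of its foot.
- screw_b: The other thumb screw as a body, origin in the middle of its foot.
- holder_center (a point): Middle of the black post holder, an upright tube 25 mm across and 50 mm high; this point is on the tube's axis 25 mm above its foot. A brass thumb screw sticks out 14 mm from the tube towards this point's -y; grasp the tube across its x. About 90 g. It may stand or lie in the bin.
- holder: The post holder as a body, axes as at its middle; origin on its foot, 6.5 mm from the tube's axis towards -y.
- beam_middle (a point): Where the ball's centre is to be held: middle of the gauge's beam, 120 mm above the table. The beam runs along this y: lens front (50 mm across, glass 42 mm) 85 mm away at +y, lamp (60 mm square, up to z = 150 mm) 85 mm away at -y, nothing between them but the low rail. x runs across the beam away from the robot, z up.
- gauge: Fixed shadow gauge: aluminium rail on the table (10 mm high, 34 mm wide, post clamps up to 60 mm), at its +y end a black lens and camera on a post, at its -y end a flat square lamp on a post, face to face; all below 152 mm. Origin on the table below beam_middle, same axes. Not to be touched.
- bnc_tee: Bystander: a grey metal T-shaped coaxial connector, 23 x 36 x 14 mm, lying among the parts; belongs to no kit. Origin in the middle of its underside.
- dye_vial: Bystander: a small brown bottle with a black cap, 27 mm across, 62 mm high, standing behind the tray. Origin in the middle of its underside.
- usb_stick: Bystander: a red memory stick, 17 x 52 x 8 mm, lying in front of the tray. Origin in the middle of its underside.
Mind the look-alikes: they are no part of the job. There is more than one size of the kit_tray; the one meant has the size given above.

How it is judged:
By the outcome, as a careful person would: the job done as asked, in the order asked, and still so for the second after the job is handed in, while the arm keeps its last pose, push and grip.
It also fails if it takes over 72 s, if anything falls off the work surface, if the arm or the gripper's body presses on something with over 40 N, if the wrist force passes 120 N, or if a joint passes its speed limit or range.

## Working session

There is one attempt and no reset: what is moved stays moved. The work goes in short steps, Python scripts to look and compute and a tool call to move; the robot and the scene stay as the last step left them, time stands still between calls to the robot, and variables do not carry over. Pictures are saved under pics/ and viewed, and the job is handed in when it is done.

Besides the shell and the picture viewer there is one more tool, called after "Call:" as name(argument=value, ...) on one line, values as JSON. move_arm: Moves the arm, as the interface text tells. Its arguments: {"type":"object","properties":{"motion":{"type":"array"}},"required":["motion"]}

```bash
ls; mkdir -p pics
python3 - <<'E'
from station import manip, capture
import cv2
print(manip.state()); print(manip.nose_length)
for n in ("scene","top","wrist"):
    c=capture(n); cv2.imwrite(f"pics/{n}0.png",c["image"]); print(n,c["mtx"],c["rvec"],c["tvec"])
E
```

```text
pics
{'time_s': 0.0, 'joints': array([-1.43411965,  0.47779297,  0.0223199 ,  1.55646014, -0.01148727,
        1.10931656, -0.08310056]), 'qd': array([-0.00039451, -0.00143421,  0.00025438, -0.00191052,  0.00063027,
       -0.001138  , -0.00140721]), 'joint_torque': array([-1.74285557e-03, -5.96445715e+01,  1.60686426e+00, -2.81200433e+01,
        1.24821888e-02,  9.30712296e-03, -1.99038124e-05]), 'tcp_pos': array([163.44612016, 654.32721326, 249.32642861]), 'tcp_rot': array([-0.43567078,  0.55777491,  0.43479037,  0.55680828]), 'ft_force': array([-0.76520527, -0.49677007,  0.13790633]), 'ft_torque': array([-0.0111283 , -0.05363274,  0.01766556]), 'finger_gap': 85.6451021008481}
19.0
scene [[423.86147826   0.         322.50220622]
 [  0.         423.86147826 193.96900078]
 [  0.           0.           1.        ]] [ 2.13330767 -1.04252446  0.41822014] [-372.63823358  335.95390343  787.28159452]
top [[511.96807906   0.         309.51270014]
 [  0.         511.96807906 201.06276439]
 [  0.           0.           1.        ]] [ 2.20504795 -2.17018324  0.09462785] [ -65.89242539  527.82364462 1283.55261714]
wrist [[287.67112121   0.         321.07233994]
 [  0.         287.67112121 200.96494564]
 [  0.           0.           1.        ]] [-2.30101835 -1.79859345 -0.23924871] [-675.40961653  -34.69228675  378.4029931 ]
```

View pics/scene0.png

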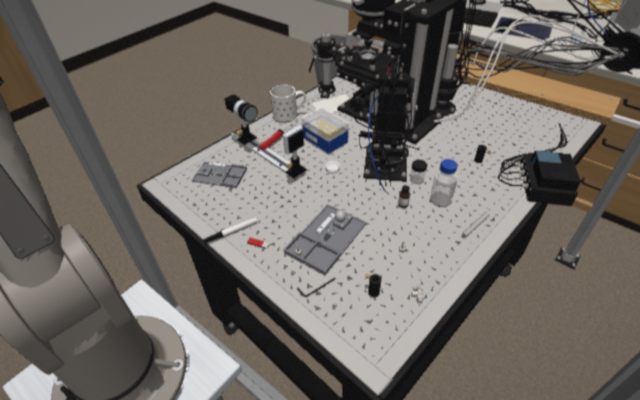

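View pics/top0.png

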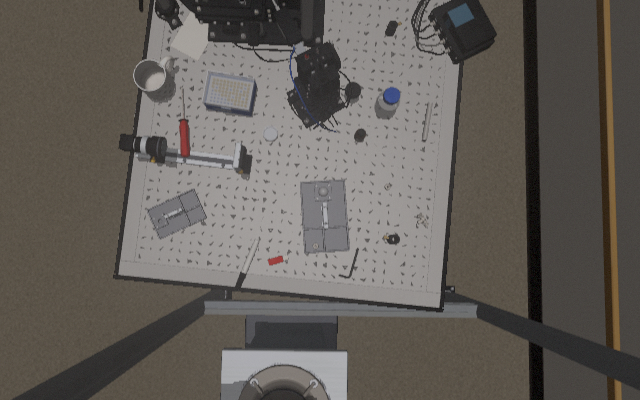

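View pics/wrist0.png

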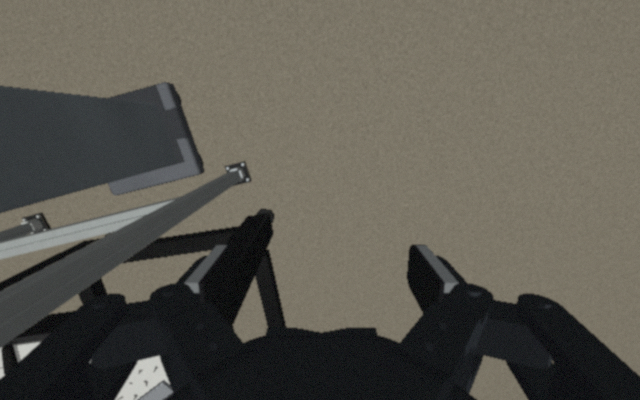

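```bash
cat > h.py <<'E'
import numpy as np, cv2
from station import manip, capture
def proj(c,P):
    p,_=cv2.projectPoints(np.array(P,float).reshape(-1,3),c["rvec"],c["tvec"],c["mtx"],None); return p.reshape(-1,2)
def campos(c):
    R,_=cv2.Rodrigues(c["rvec"]); return -R.T@c["tvec"]
def ray(c,uv,z):
    R,_=cv2.Rodrigues(c["rvec"]); o=-R.T@c["tvec"]
    d=R.T@np.linalg.inv(c["mtx"])@np.array([uv[0],uv[1],1.]); return o+d*(z-o[2])/d[2]
E
python3 - <<'E'
from h import *
from scipy.spatial.transform import Rotation as R
for n in("scene","top","wrist"):
    c=capture(n); print(n,campos(c).round())
    print(proj(c,[[0,0,0],[210,290,0],[210,290,300],[210,290,600],[210,-620,0],[210,-620,500],[163,654,250],[160,654,500],[0,0,400]]).round().tolist())
s=manip.state(); print(R.from_quat(s['tcp_rot']).as_matrix().round(3),s['time_s'])
c=capture("top")
for n,uv,z in [("tray",(324,215),4),("ball",(322,190),24),("gauge",(210,158),10),("holder",(393,238),40),("tee/screw",(388,186),0),("edgeL",(117,277),0),("edgeR",(442,308),0),("smalltray",(176,213),4)]: print(n,ray(c,uv,z).round())
E
```

```text
scene [ -21. -513.  780.]
[[122.0, 375.0], [131.0, 234.0], [80.0, 134.0], [-6.0, -34.0], [489.0, 522.0], [684.0, 379.0], [-10.0, 106.0], [-84.0, -3.0], [6.0, 233.0]]
top [ 430.  -45. 1321.]
[[283.0, 412.0], [170.0, 325.0], [130.0, 350.0], [56.0, 398.0], [528.0, 330.0], [667.0, 385.0], [-42.0, 366.0], [-151.0, 408.0], [274.0, 489.0]]
wrist [ 99. 672. 373.]
[[-193.0, 175.0], [82.0, 267.0], [-478.0, 604.0], [919.0, -238.0], [-426.0, 388.0], [35071.0, -12207.0], [317.0, 267.0], [330.0, -57.0], [26101.0, -2500.0]]
[[-0.    -0.97   0.242]
 [-0.001  0.242  0.97 ]
 [-1.    -0.    -0.001]] 0.3
tray [495. -95.   4.]
ball [557. -89.  24.]
gauge [637. 201.  10.]
holder [ 438. -267.   40.]
tee/screw [ 573. -261.    0.]
edgeL [328. 430.   0.]
edgeR [ 262. -400.    0.]
smalltray [494. 285.   4.]
```

Run:
```python
import cv2
t=cv2.imread("pics/top0.png")
cv2.imwrite("pics/t1.png",cv2.resize(t[120:320,240:460],None,fx=3.6,fy=3,interpolation=cv2.INTER_CUBIC)[:600,:800])
s=cv2.imread("pics/scene0.png")
cv2.imwrite("pics/s1.png",cv2.resize(s[140:320,180:440],None,fx=3,fy=3,interpolation=cv2.INTER_CUBIC))
```

```text
(no output)
```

View pics/t1.png

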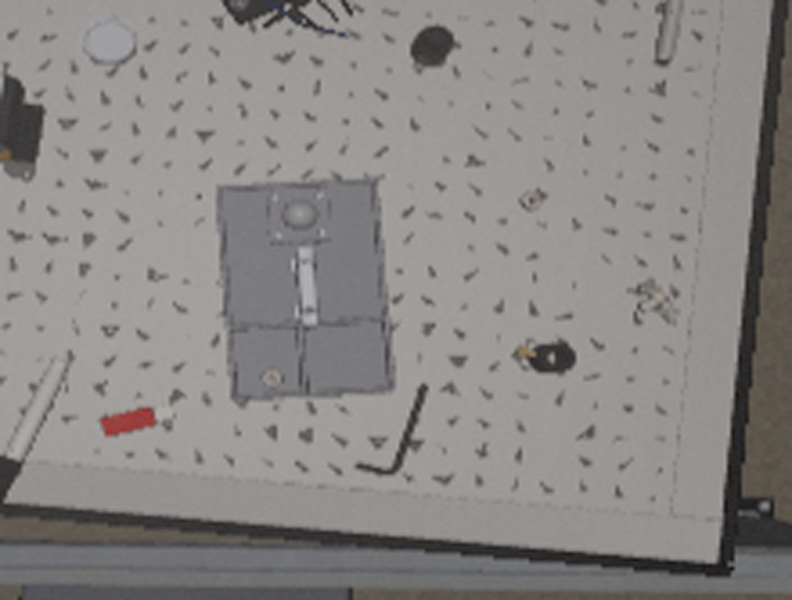

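View pics/s1.png

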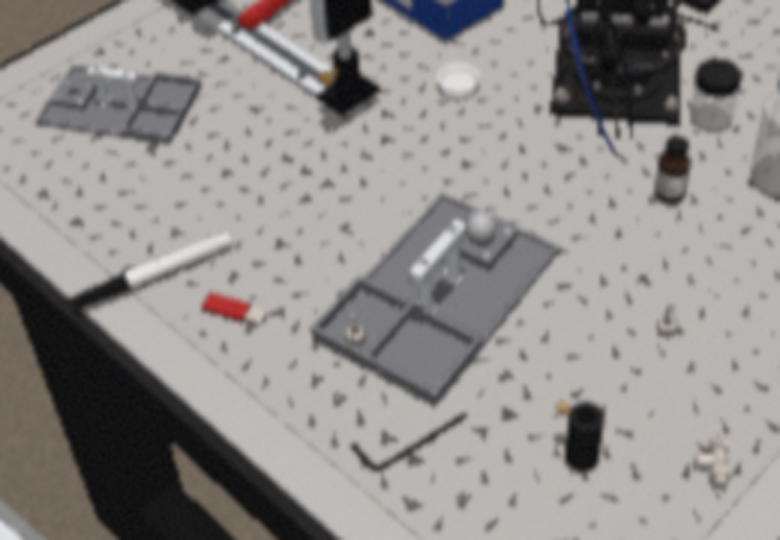

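Run:
```python
import cv2
s=cv2.imread("pics/scene0.png")
cv2.imwrite("pics/s2.png",cv2.resize(s[0:400,0:300],None,fx=1.5,fy=1.5,interpolation=cv2.INTER_CUBIC))
```

```text
(no output)
```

View pics/s2.png

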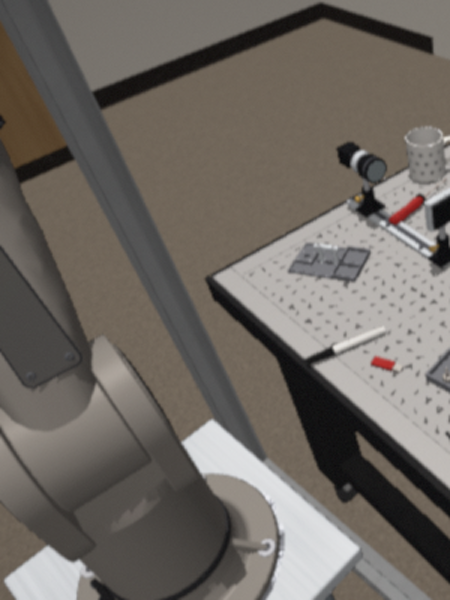

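Call:
move_arm(motion=[[-1,0,0,1,0],[-1,0,0,2,0],[-1,0,0,3,0],[-1,0,0,4,0],[-1,0,0,5,0],[-1,0,0,5,0]])

```text
time_s: 0.95
tcp_pos: [164.0, 656.5, 457.5]
tcp_rot: [-0.432, 0.554, 0.438, 0.56]
ft_force: [0.1, 0.5, 0.4]
finger_gap: 85.4
```

```bash
python3 -c "
from station import manip
s=manip.state();print(s['time_s'],s['joints'].round(4),s['tcp_pos'],s['ft_force'])"
```

```text
0.95 [-1.4458  0.3745  0.0413  1.2523 -0.0151  1.5039 -0.0807] [164.03687144 656.52702528 457.49519891] [0.13897614 0.46964603 0.36858852]
```

Call:
move_arm(motion=[[-1,-0.25,-1,0,0],[-1,-0.5,-2,0,0],[-1,-0.75,-3,0,0],[-1,-1,-4,0,0],[-1,-1,-4,0,0]])

```text
time_s: 1.45
tcp_pos: [122.9, 490.8, 450.8]
tcp_rot: [-0.435, 0.557, 0.435, 0.557]
ft_force: [0.7, 0.9, 0.1]
finger_gap: 85.1
```

```bash
cat > st.py <<'E'
from station import manip
s=manip.state();print(s['time_s'],s['joints'].round(4),s['tcp_pos'].round(1),s['tcp_rot'].round(4),s['ft_force'].round(1),round(s['finger_gap'],1))
E
python3 st.py
```

```text
1.45 [-1.4597e+00  6.3600e-02  1.1800e-02  1.6537e+00 -9.0000e-04  1.4247e+00
 -1.2180e-01] [122.9 490.8 450.8] [-0.4353  0.5574  0.4352  0.5572] [0.7 0.9 0.1] 85.1
```

Run:
```python
import numpy as np
from numpy import sin,cos
D=[(.4778,1.5565,1.1093,674.4,249.3),(.3745,1.2523,1.5039,676.7,457.5),(.0636,1.6537,1.4247,506,450.8)]
A=[];b=[]
for j2,j4,j6,r,z in D:
    s=j2+j4; t=j2+j4+j6
    A.append([sin(j2),sin(s),1,0]);b.append(r)
    A.append([cos(j2),cos(s),0,1]);b.append(z)
A=np.array(A);b=np.array(b);x,res,_,_=np.linalg.lstsq(A,b,rcond=None);print(x,A@x-b)
for off in(0,):
  pass
L1,L2,c,h=x
print([d[0]+d[1]+d[2] for d in D])
# min radius
best=[]
for j2 in np.arange(-.34,1,.02):
  for j4 in np.arange(.24,2.44,.02):
    j6=np.pi-j2-j4
    if .17<=j6<=1.92: best.append((L1*sin(j2)+L2*sin(j2+j4)+c,h+L1*cos(j2)+L2*cos(j2+j4),j2,j4,j6))
best.sort(); 
for zz in(100,200,300,400,500,600,700): print(zz,[tuple(np.round(q,2)) for q in best if abs(q[1]-zz)<20][:1])
```

```text
[540.85283849 474.90405728   2.4682261  -19.19219614] [ 1.56445335 -0.53258534 -2.22439082  0.09200831  0.65993747  0.44057703]
[3.1436, 3.1307, 3.1420000000000003]
100 [(np.float64(338.83), np.float64(119.54), np.float64(0.14), np.float64(2.42), np.float64(0.58))]
200 [(np.float64(278.11), np.float64(218.31), np.float64(-0.18), np.float64(2.42), np.float64(0.9))]
300 [(np.float64(249.89), np.float64(284.47), np.float64(-0.34), np.float64(2.36), np.float64(1.12))]
400 [(np.float64(284.58), np.float64(382.8), np.float64(-0.34), np.float64(2.14), np.float64(1.34))]
500 [(np.float64(296.39), np.float64(514.81), np.float64(-0.34), np.float64(1.86), np.float64(1.62))]
600 [(np.float64(279.7), np.float64(617.74), np.float64(-0.34), np.float64(1.64), np.float64(1.84))]
700 []
```

Call:
move_arm(motion=[[1,-0.25,-1,-0.75,0],[1,-0.5,-2,-1.5,0],[1,-0.75,-3,-2.25,0],[1,-1,-4,-3,0],[1,-1.25,-5,-3.75,0],[1,-1.25,-5,-3.75,0]])

```text
time_s: 2.05
tcp_pos: [73.0, 287.4, 295.2]
tcp_rot: [-0.438, 0.56, 0.432, 0.555]
ft_force: [0.3, 1.1, 0.2]
finger_gap: 0.4
```

```bash
python3 st.py
python3 - <<'E'
from h import *
for n in("scene","top","wrist"):
    c=capture(n); cv2.imwrite(f"pics/{n}1.png",c["image"])
E
```

```text
2.05 [-1.4679 -0.2372 -0.0533  2.2704 -0.0139  1.119  -0.1877] [ 73.  287.4 295.2] [-0.4381  0.5599  0.4322  0.5548] [0.3 1.1 0.2] 0.4
```

View pics/scene1.png

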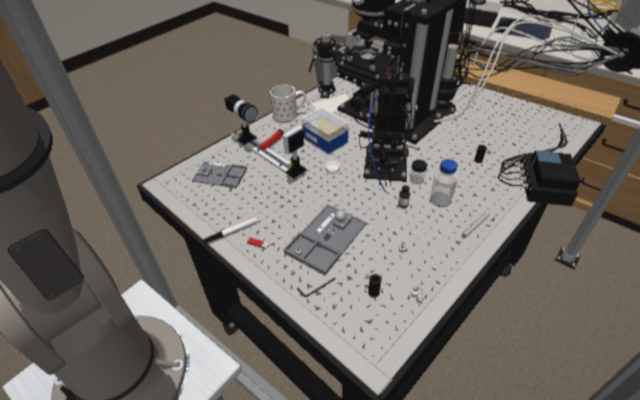

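View pics/top1.png

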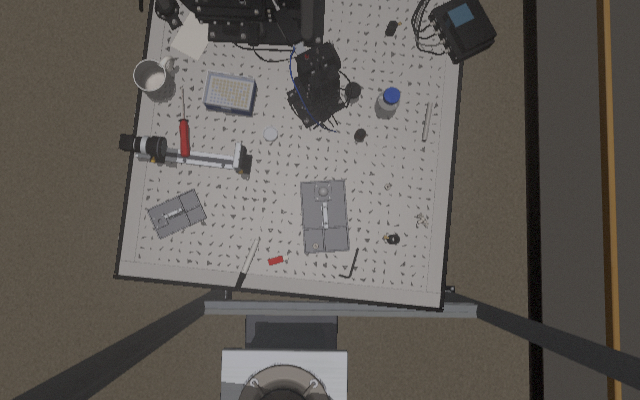

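View pics/wrist1.png

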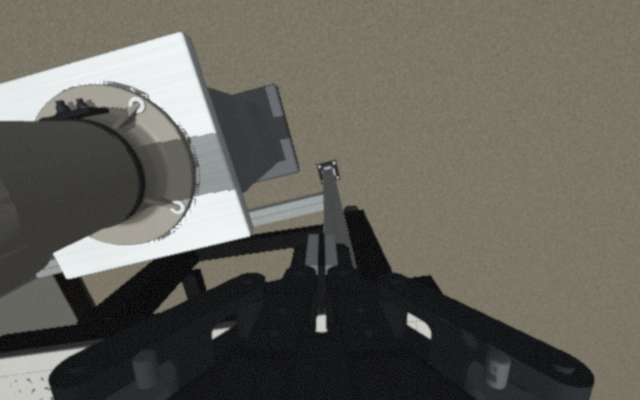

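Run:
```python
from h import *
c=capture("wrist"); print(campos(c).round())
print(proj(c,[[0,0,0],[100,0,0],[0,100,0],[210,290,0],[210,290,-800],[190,270,200],[190,270,250],[190,310,200]]).round().tolist())
for z in (0,100,200,300): print(z,ray(c,(145,170),z).round(),ray(c,(195,165),z).round(), ray(c,(327,170),-800).round())
c=capture("top"); print(proj(c,[[190,270,300],[73,287,300],[110,200,300],[150,205,300],[200,140,300],[73,287,400],[150,205,450],]).round().tolist())
```

```text
[  9. 313. 425.]
[[114.0, 169.0], [141.0, 230.0], [177.0, 153.0], [337.0, 252.0], [327.0, 171.0], [322.0, 331.0], [323.0, 378.0], [365.0, 322.0]]
0 [12. 44.  0.] [ 23. 119.   0.] [ 207.  293. -800.]
100 [ 12. 107. 100.] [ 20. 164. 100.] [ 207.  293. -800.]
200 [ 11. 171. 200.] [ 17. 210. 200.] [ 207.  293. -800.]
300 [ 10. 234. 300.] [ 13. 256. 300.] [ 207.  293. -800.]
[[140.0, 361.0], [129.0, 423.0], [175.0, 404.0], [173.0, 382.0], [207.0, 357.0], [109.0, 443.0], [150.0, 408.0]]
```

Call:
move_arm(motion=[[1,0,0,0,1.6],[1,0,0,0,3.2],[1,0,0,0,4.8],[1,0,0,0,6.4],[1,0,0,0,8.0],[1,0,0,0,9.6],[1,0,0,0,11.2],[1,0,0,0,12.8]])

```text
time_s: 3.1
tcp_pos: [73.8, 297.0, 301.6]
tcp_rot: [-0.665, 0.239, 0.665, 0.241]
ft_force: [0.0, -0.4, -0.2]
finger_gap: -0.4
```

Call:
move_arm(motion=[[1,-0.1,-0.4,0,1.6],[1,-0.2,-0.8,0,3.2],[1,-0.25,-1,0,4.8],[1,-0.25,-1,0,5.2],[1,-0.25,-1,0,5.2]])

```text
time_s: 3.6
tcp_pos: [63.8, 256.6, 301.5]
tcp_rot: [-0.702, 0.086, 0.702, 0.087]
ft_force: [0.3, -0.1, -0.1]
finger_gap: 0.1
```

```bash
python3 st.py
python3 - <<'E'
from h import *
for n in("top","wrist"):
    c=capture(n); cv2.imwrite(f"pics/{n}2.png",c["image"])
print(campos(c))
E
```

```text
3.6 [-1.58   -0.3335  0.0112  2.3166  0.0042  1.1561  1.3251] [ 63.8 256.6 301.5] [-0.7018  0.0857  0.7018  0.0874] [ 0.3 -0.1 -0.1] 0.1
[ 47.50579143 193.31021895 424.66877178]
```

View pics/wrist2.png

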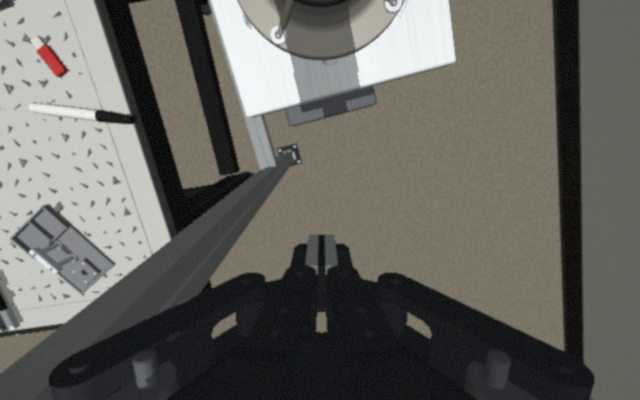

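View pics/top2.png

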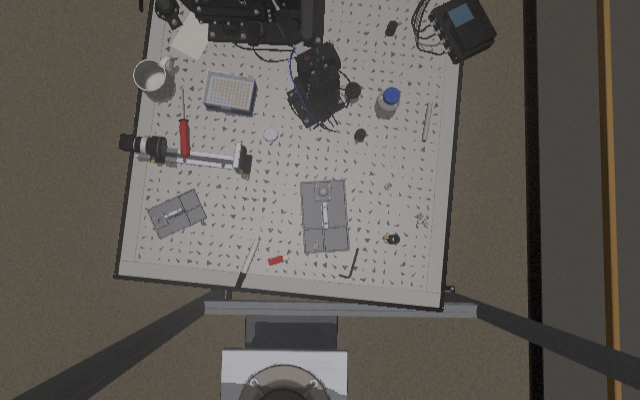

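Call:
move_arm(motion=[[1,0.2,-0.15,-0.4,-0.5],[1,0.45,-0.25,-0.75,-1],[1,0.7,-0.35,-0.75,-1.5],[1,1,-0.5,-0.75,-2],[1,1,-0.5,-0.75,-2]])

```text
time_s: 4.2
tcp_pos: [104.6, 235.0, 271.0]
tcp_rot: [-0.691, 0.148, 0.691, 0.149]
ft_force: [-0.5, 0.6, 0.1]
finger_gap: -0.2
```

```bash
python3 st.py
python3 - <<'E'
from h import *
for n in("top","wrist"):
    c=capture(n); cv2.imwrite(f"pics/{n}3.png",c["image"])
E
```

```text
4.2 [-1.4766 -0.322   0.0611  2.3801  0.0216  1.0825  1.2896] [104.6 235.  271. ] [-0.6912  0.1484  0.6914  0.1487] [-0.5  0.6  0.1] -0.2
```

View pics/wrist3.png

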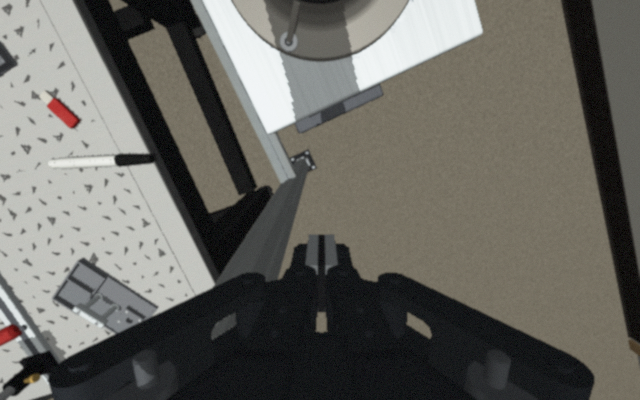

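View pics/top3.png

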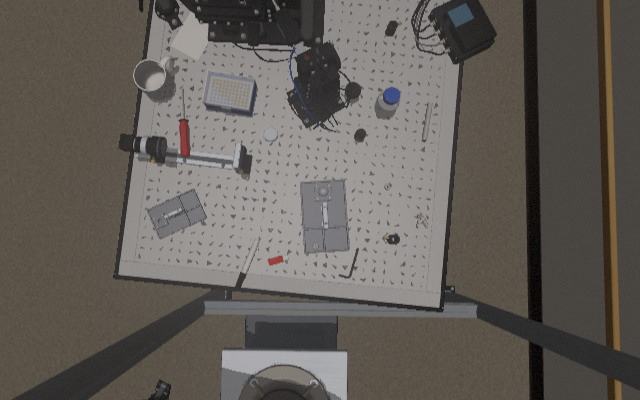

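Call:
move_arm(motion=[[1,0.3,-0.2,0,-0.6],[1,0.55,-0.4,0,-1.2],[1,0.55,-0.4,0,-1.2]])

```text
time_s: 4.6
tcp_pos: [125.9, 218.8, 270.6]
tcp_rot: [0.683, -0.184, -0.683, -0.184]
ft_force: [0.1, 0.0, 0.1]
finger_gap: -0.2
```

```bash
python3 st.py
python3 - <<'E'
from h import *
for n in("top","wrist"):
    c=capture(n); cv2.imwrite(f"pics/{n}4.png",c["image"] if n!="top" else cv2.resize(c["image"][280:,60:320],None,fx=3,fy=3))
E
```

```text
4.6 [-1.352  -0.3302  0.0407  2.3865  0.0149  1.0847  1.2954] [125.9 218.8 270.6] [ 0.6828 -0.1836 -0.6828 -0.1839] [0.1 0.  0.1] -0.2
```

View pics/top4.png

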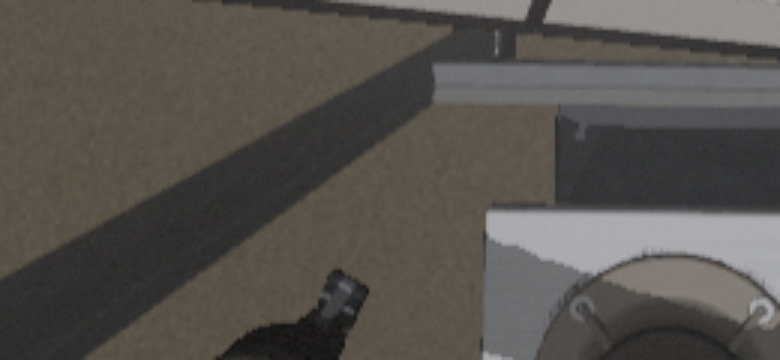

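View pics/wrist4.png

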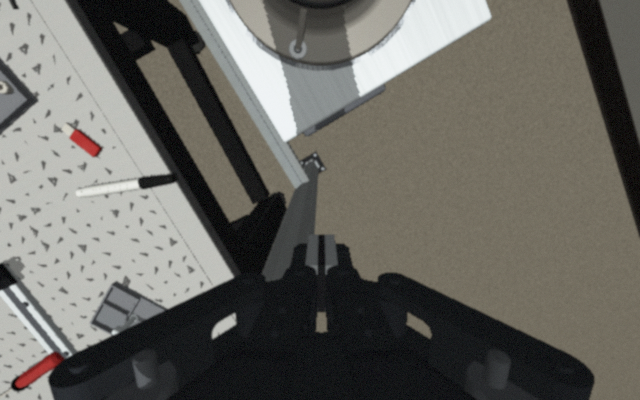

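Call:
move_arm(motion=[[1,0.3,-0.2,0,-0.6],[1,0.55,-0.4,0,-1.2],[1,0.55,-0.4,0,-1.2]])

```text
time_s: 5.0
tcp_pos: [147.7, 202.9, 270.4]
tcp_rot: [-0.672, 0.219, 0.672, 0.219]
ft_force: [-0.5, 0.2, -0.6]
finger_gap: -0.2
```

```bash
python3 st.py
python3 - <<'E'
from h import *
for n in("top",):
    c=capture(n); cv2.imwrite(f"pics/{n}5.png",c["image"] if n!="top" else cv2.resize(c["image"][280:,60:320],None,fx=3,fy=3))
E
```

```text
5.0 [-1.2309 -0.3315  0.0291  2.3881  0.0107  1.0848  1.3039] [147.7 202.9 270.4] [-0.6724  0.2188  0.6724  0.2189] [-0.5  0.2 -0.6] -0.2
```

View pics/top5.png

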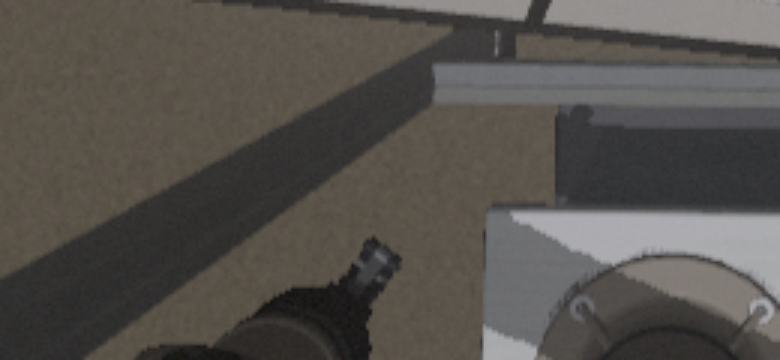

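Call:
move_arm(motion=[[1,0.25,-0.2,0,-0.6],[1,0.5,-0.4,0,-1.2],[1,0.75,-0.62,0,-1.8],[1,0.95,-0.87,0,-2.4],[1,0.95,-0.87,0,-2.4]])

```text
time_s: 5.55
tcp_pos: [185.6, 168.1, 270.3]
tcp_rot: [-0.646, 0.288, 0.646, 0.288]
ft_force: [0.4, -0.2, -0.3]
finger_gap: 0.3
```

```bash
python3 st.py
python3 - <<'E'
from h import *
for n in("top",):
    c=capture(n); cv2.imwrite(f"pics/{n}6.png",c["image"] if n!="top" else cv2.resize(c["image"][280:,60:320],None,fx=3,fy=3))
E
```

```text
5.55 [-1.0225 -0.3324  0.0265  2.3888  0.0097  1.0851  1.3012] [185.6 168.1 270.3] [-0.6458  0.2878  0.6459  0.2878] [ 0.4 -0.2 -0.3] 0.3
```

View pics/top6.png

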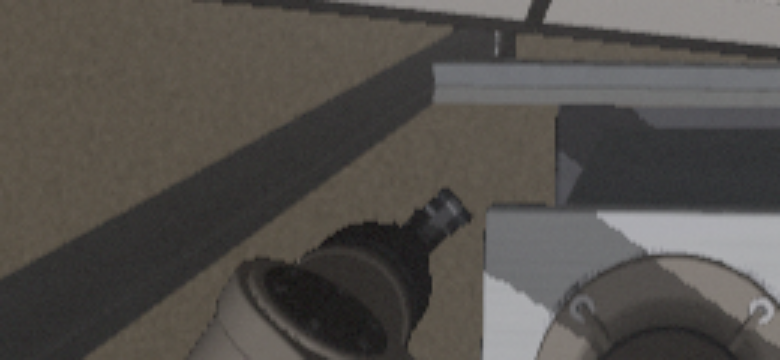

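Call:
move_arm(motion=[[1,0.35,-0.4,0,-1],[1,0.65,-0.8,0,-2],[1,0.9,-1.25,0,-3],[1,1.1,-1.7,0,-4],[1,1.3,-2.15,0,-5],[1,1.4,-2.6,0,-5.5],[1,1.9,-3.2,0,-6],[1,2.5,-3.8,0.8,-6.5]])

```text
time_s: 6.4
tcp_pos: [283.6, 15.6, 300.1]
tcp_rot: [-0.539, 0.458, 0.541, 0.454]
ft_force: [0.3, 2.1, 0.3]
finger_gap: -0.2
```

```bash
python3 st.py
```

```text
6.4 [-0.4612 -0.3001  0.1429  2.2944  0.0464  1.1513  1.3951] [283.6  15.6 300.1] [-0.5391  0.4583  0.5413  0.4543] [0.3 2.1 0.3] -0.2
```

Run:
```python
from h import *
c=capture("top"); im=c["image"]; cv2.imwrite("pics/top7.png",im)
sc=capture("scene"); cv2.imwrite("pics/scene7.png",sc["image"])
g=cv2.cvtColor(im,cv2.COLOR_BGR2GRAY)
def pix(im,u,v): return im[v,u]
print(im[230,312],im[200,310],im[150,300],im[205,312], im[240,335])
hsv=cv2.cvtColor(im,cv2.COLOR_BGR2HSV)
roi=np.zeros_like(g); roi[170:262,285:365]=1
m=((g<135)&(g>80)&(roi>0)).astype(np.uint8)
m=cv2.morphologyEx(m,cv2.MORPH_OPEN,np.ones((3,3))); m=cv2.morphologyEx(m,cv2.MORPH_CLOSE,np.ones((9,9)))
cs,_=cv2.findContours(m,cv2.RETR_EXTERNAL,cv2.CHAIN_APPROX_NONE)
k=max(cs,key=cv2.contourArea); 
pts=np.array([ray(c,p[0],4)[:2] for p in k],np.float32)
r=cv2.minAreaRect(pts); print(r)
print(cv2.boxPoints(r))
```

```text
[127 122 126] [127 125 126] [154 154 159] [125 122 124] [124 122 123]
((493.41192626953125, -96.13062286376953), (191.18869018554688, 117.7640151977539), 4.731314659118652)
[[ 393.28656   -45.334183]
 [ 403.00012  -162.69691 ]
 [ 593.5373   -146.92706 ]
 [ 583.8237    -29.564331]]
```

View pics/top7.png

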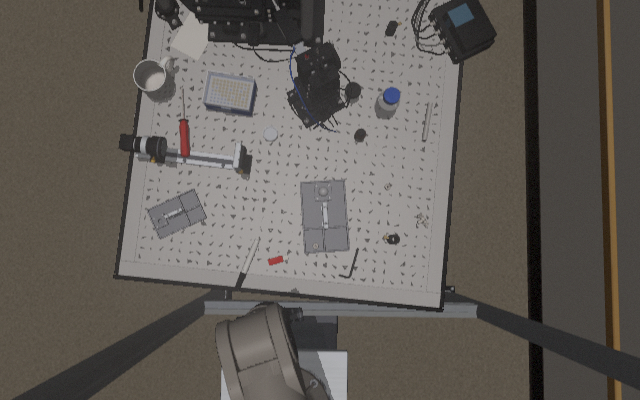

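Call:
move_arm(motion=[[1,0.7,-0.8,-0.2,0],[0,1.4,-1.6,-0.4,0],[0,2.1,-2.4,-0.6,0],[0,2.8,-3.2,-0.9,0],[0,3.5,-4,-1.3,-1],[0,4.1,-4.8,-1.9,-2],[0,4.7,-5.6,-2.5,-2],[0,4.7,-5.6,-2.5,-2]])

```text
time_s: 7.3
tcp_pos: [474.9, -208.9, 197.9]
tcp_rot: [-0.497, 0.505, 0.499, 0.5]
ft_force: [-0.8, 0.6, -0.8]
finger_gap: 43.2
```

```bash
python3 st.py
python3 - <<'E'
from h import *
for n in("wrist",):
    c=capture(n); cv2.imwrite(f"pics/{n}8.png",c["image"])
    print(campos(c).round(1)); np.save("w8.npy",c,allow_pickle=True)
E
```

```text
7.3 [-0.1804  0.3168  0.5751  2.0061 -0.2141  0.8836  2.0718] [ 474.9 -208.9  197.9] [-0.4969  0.5046  0.4988  0.4997] [-0.8  0.6 -0.8] 43.2
[ 409.3 -206.5  321.8]
```

View pics/wrist8.png

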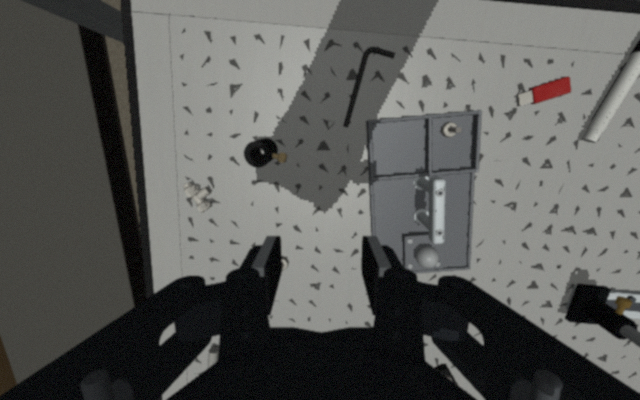

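Run:
```python
from h import *
c=np.load("w8.npy",allow_pickle=True).item(); im=c["image"]
a=cv2.resize(im[110:210,180:310],None,fx=5,fy=5,interpolation=cv2.INTER_CUBIC)
cv2.imwrite("pics/w8a.png",a)
b=cv2.resize(im[100:280,355:490],None,fx=3.3,fy=3.3,interpolation=cv2.INTER_CUBIC)
cv2.imwrite("pics/w8b.png",b)
for n,uv,z in [("holdertop",(258,148),50),("brass",(286,157),35),("tray TL",(367,120),4),("TR",(481,112),8),("BR",(469,268),4),("ball",(428,257),24.4),("bar1",(438,181),58),("bar2",(438,243),58),("screwb",(451,129),27)]: print(n,ray(c,uv,z).round(1))
```

```text
holdertop [ 430.1 -266.5   50. ]
brass [ 440.2 -242.5   35. ]
tray TL [ 405.1 -158.8    4. ]
TR [398.1 -41.1   8. ]
BR [579.4 -29.1   4. ]
ball [554.5 -88.2  24.4]
bar1 [461.  -99.1  58. ]
bar2 [523.1 -93.1  58. ]
screwb [414.7 -78.6  27. ]
```

View pics/w8a.png

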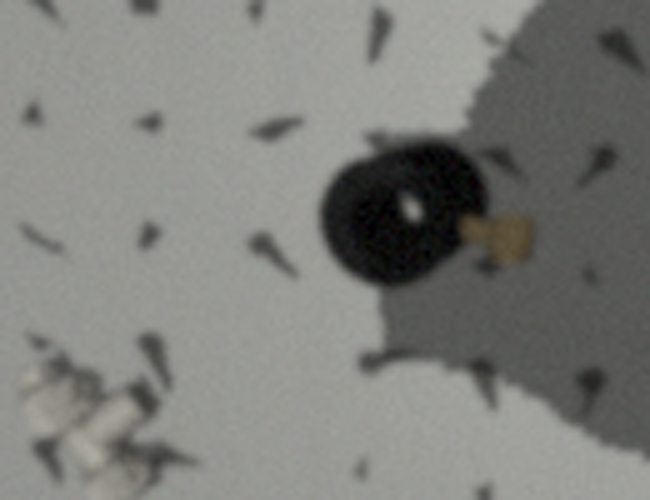

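View pics/w8b.png

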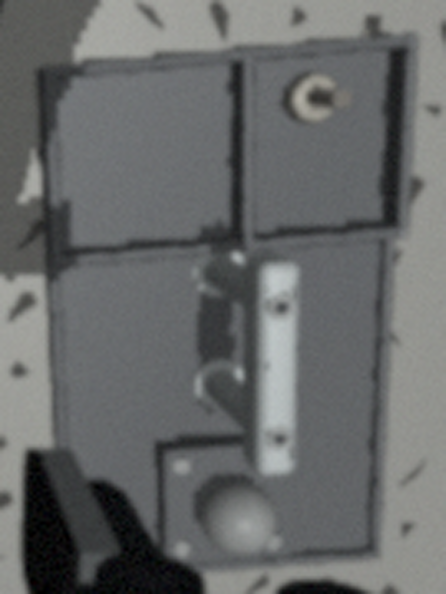

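Call:
move_arm(motion=[[-0.3,1,-0.3,0,0],[-0.3,2,-0.6,0,0],[-0.3,3.2,-1.2,-0.5,0],[-0.3,3.2,-1.2,-1,0],[-0.3,3.2,-1.2,-1,0]])

```text
time_s: 7.85
tcp_pos: [601.8, -252.4, 159.8]
tcp_rot: [-0.497, 0.502, 0.5, 0.501]
ft_force: [-0.9, 0.7, -0.2]
finger_gap: 55.9
```

```bash
python3 st.py
python3 - <<'E'
from h import *
for n in("wrist",):
    c=capture(n); cv2.imwrite(f"pics/{n}9.png",c["image"])
    print(campos(c).round(1)); np.save("w9.npy",c,allow_pickle=True)
E
```

```text
7.85 [-0.0594  0.5813  0.5151  1.7159 -0.3426  0.9395  2.1566] [ 601.8 -252.4  159.8] [-0.4972  0.5017  0.5002  0.5009] [-0.9  0.7 -0.2] 55.9
[ 535.8 -250.9  283.5]
```

View pics/wrist9.png

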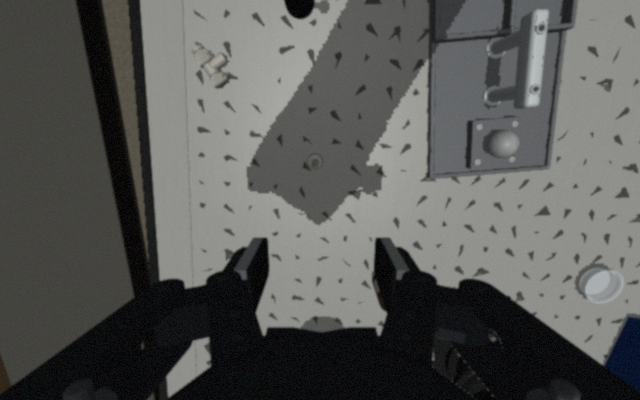

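Run:
```python
from h import *
c=np.load("w9.npy",allow_pickle=True).item(); im=c["image"]
cv2.imwrite("pics/w9a.png",cv2.resize(im[130:190,270:360],None,fx=8,fy=8,interpolation=cv2.INTER_CUBIC))
cv2.imwrite("pics/w9b.png",cv2.resize(im[0:185,420:585],None,fx=3.2,fy=3.2,interpolation=cv2.INTER_CUBIC))
w=np.load("w8.npy",allow_pickle=True).item()
f=lambda u,v:(355+u/3.3,100+v/3.3)
g=lambda u,v:(420+u/3.2,v/3.2)
for n,uv,z in [("barmid",f(279,369),58),("bar near",f(276,263),58),("bar far",f(280,474),58),("ball",f(235,512),24.4),("screwb head",f(312,97),13),("TL",f(40,66),8),("TR",f(417,36),8),("BR",f(375,556),4)]: print(n,ray(w,uv,z).round(1))
```

```text
barmid [491.  -94.7  58. ]
bar near [459.8 -98.6  58. ]
bar far [523.8 -91.2  58. ]
ball [552.3 -90.4  24.4]
screwb head [415.3 -74.   13. ]
TL [ 405.2 -159.2    8. ]
TR [397.  -40.8   8. ]
BR [580.1 -29.4   4. ]
```

View pics/w9a.png

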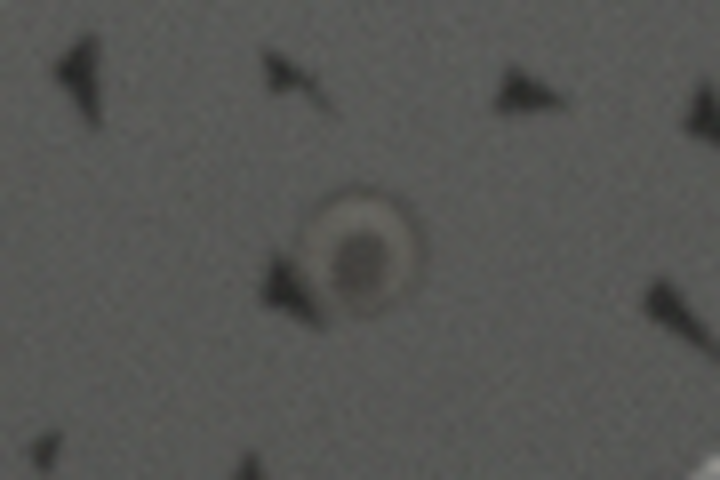

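View pics/w9b.png

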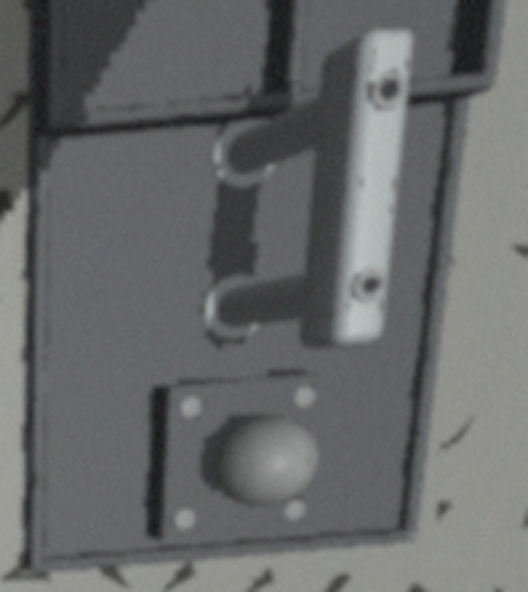

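Run:
```python
from h import *
c=np.load("w9.npy",allow_pickle=True).item()
g=lambda u,v:(420+u/3.2,v/3.2)
for n,uv,z in [("screw head",(315.4,161.3),9),("shank top",(315,162.8),27),("ball",g(266,458),26),("bar near",g(388,30),58),("bar far",g(360,340),58),("seat s1",g(190,406),14),("s2",g(304,397),14),("s3",g(184,519),14),("s4",g(295,509),14),("FL",g(35,565),4),("FR",g(410,532),4)]: print(n,ray(c,uv,z).round(1))
```

```text
screw head [ 570.5 -256.     9. ]
shank top [ 569.6 -256.    27. ]
ball [553.2 -90.3  26. ]
bar near [460.6 -98.4  58. ]
bar far [524.1 -92.6  58. ]
seat s1 [ 539.4 -106.7   14. ]
s2 [537.1 -74.7  14. ]
s3 [ 571.5 -104.    14. ]
s4 [568.7 -72.   14. ]
FL [ 586.7 -142.5    4. ]
FR [577.1 -29.1   4. ]
```

Call:
move_arm(motion=[[0.2,-0.4,0,-0.7,0.1],[0.2,-0.8,0,-1.4,0.1],[0.2,-0.8,0,-2.1,0.1],[0.2,-0.8,0,-2.1,0.1],[0.2,-0.8,0,-2.1,0.1]])

```text
time_s: 8.4
tcp_pos: [570.2, -254.9, 80.2]
tcp_rot: [0.5, -0.499, -0.5, -0.5]
ft_force: [-0.3, -1.0, 0.3]
finger_gap: 34.1
```

```bash
python3 st.py
python3 - <<'E'
from h import *
for n in("wrist",):
    c=capture(n); cv2.imwrite(f"pics/{n}10.png",c["image"])
    print(campos(c).round(1)); np.save("w10.npy",c,allow_pickle=True)
E
python3 st.py
```

```text
8.4 [-0.0125  0.639   0.4615  1.8333 -0.397   0.7602  2.2335] [ 570.2 -254.9   80.2] [ 0.5005 -0.4994 -0.4999 -0.5003] [-0.3 -1.   0.3] 34.1
[ 503.6 -253.6  203.5]
8.45 [-0.0123  0.6388  0.462   1.8322 -0.3971  0.7599  2.2337] [ 570.9 -255.4   80.7] [ 0.501  -0.4992 -0.4993 -0.5005] [ 0.3 -0.2 -0. ] 34.2
```

View pics/wrist10.png

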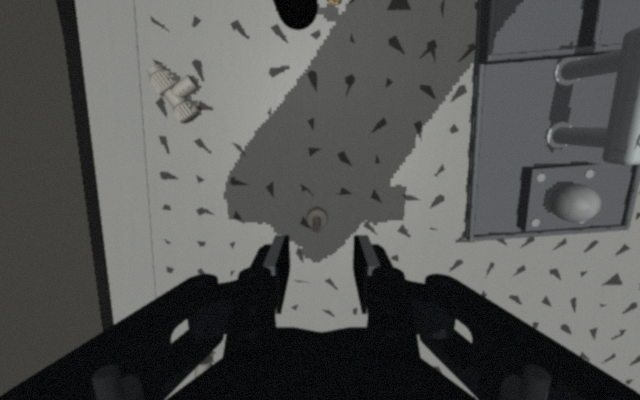

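Run:
```python
from h import *
c=np.load("w10.npy",allow_pickle=True).item()
im=c["image"];cv2.imwrite("pics/w10a.png",cv2.resize(im[180:260,260:380],None,fx=6,fy=6,interpolation=cv2.INTER_CUBIC))
print(ray(c,(317,215),9),proj(c,[[570,-256,9],[570,-256,27]]))
```

```text
[ 567.40856017 -256.40418058    9.        ] [[317.57537479 218.45734829]
 [317.24639828 227.38101034]]
```

View pics/w10a.png

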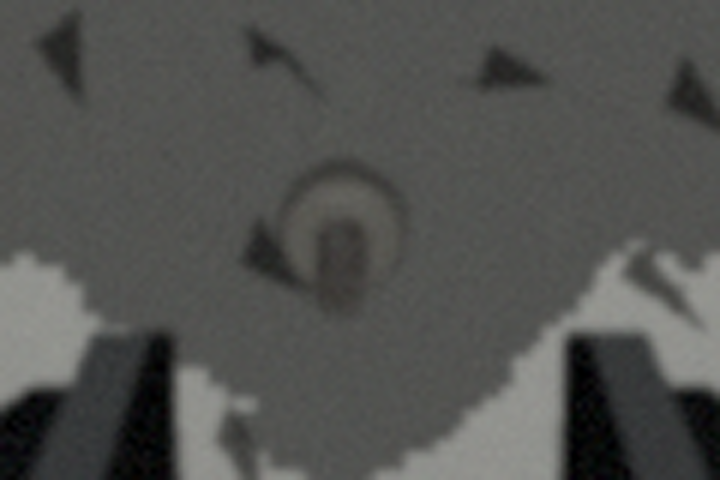

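Call:
move_arm(motion=[[0.2,0,-0.02,-0.6,0],[0.2,0,-0.02,-1.25,0],[0.2,0,-0.02,-1.25,0],[0.6,0,-0.02,-1.25,0],[1,0,-0.02,-1.25,0],[1,0,-0.02,-1.25,0],[1,0,-0.02,-1.25,0],[1,0,-0.02,-1.25,0]])

```text
time_s: 9.25
tcp_pos: [571.0, -257.3, 30.3]
tcp_rot: [0.501, -0.5, -0.499, -0.501]
ft_force: [-0.4, 0.1, 7.5]
finger_gap: 2.5
```

Call:
move_arm(motion=[[1,0,0,0.5,0],[1,0,0,1.5,0],[1,0,0,2,0],[1,0,0,2,0]])

```text
time_s: 9.65
tcp_pos: [571.7, -257.9, 112.3]
tcp_rot: [0.502, -0.499, -0.498, -0.501]
ft_force: [0.1, -0.1, -0.2]
finger_gap: 2.9
```

```bash
python3 st.py
python3 - <<'E'
from h import *
for n in("wrist",):
    c=capture(n); cv2.imwrite(f"pics/{n}11.png",c["image"][150:,150:490])
E
```

```text
9.65 [-0.0296  0.5979  0.4897  1.8172 -0.3742  0.8121  2.2174] [ 571.7 -257.9  112.3] [ 0.5019 -0.4991 -0.4977 -0.5013] [ 0.1 -0.1 -0.2] 2.9
```

View pics/wrist11.png

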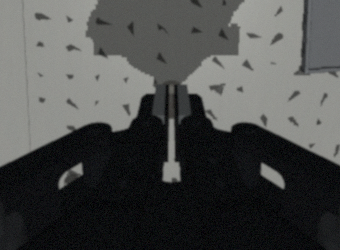

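Run:
```python
from h import *
c=capture("wrist"); im=c["image"]; cv2.imwrite("pics/w12.png",cv2.resize(im[200:350,250:390],None,fx=4,fy=4,interpolation=cv2.INTER_CUBIC))
c=capture("scene"); im=c["image"]; p=proj(c,[[570,-256,0],[571,-257,100]]);print(p); u,v=p[0].astype(int)
cv2.imwrite("pics/s12.png",cv2.resize(im[v-80:v+50,u-90:u+90],None,fx=4,fy=4,interpolation=cv2.INTER_CUBIC))
```

```text
[[400.68775669 249.19643031]
 [406.26767202 219.97513495]]
```

View pics/w12.png

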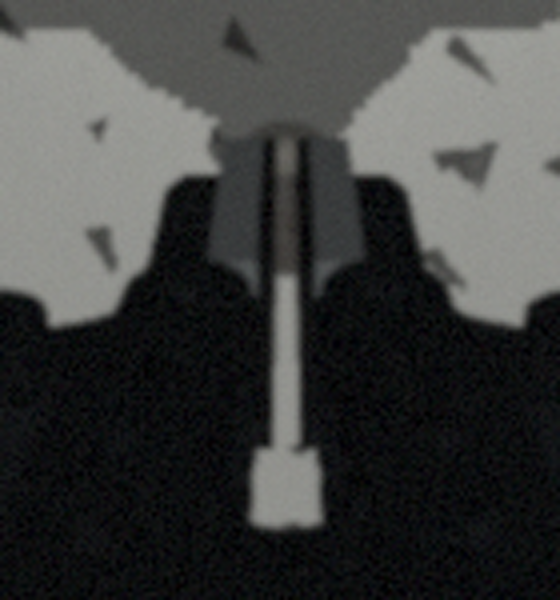

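View pics/s12.png

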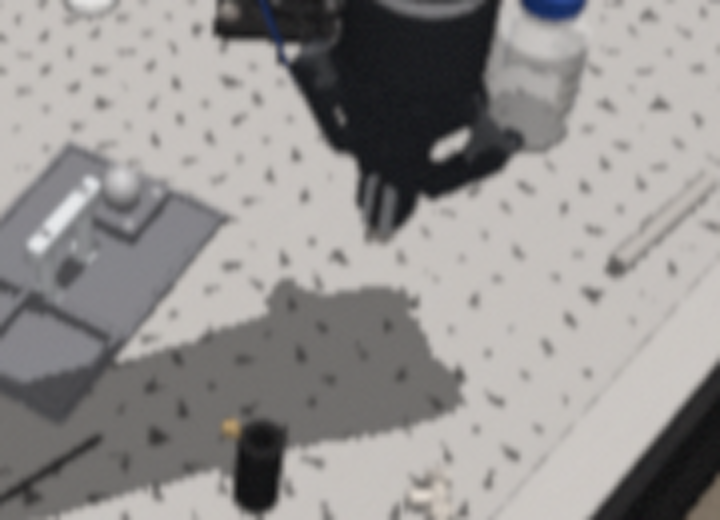

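Call:
move_arm(motion=[[1,-0.5,0.75,0.1,0.2],[1,-1.1,1.6,0.1,0.4],[1,-1.7,2.5,0.1,0.6],[1,-2.3,3.4,0.1,0.8],[1,-2.9,4.3,0.1,1],[1,-3.22,4.75,0.1,1],[1,-3.22,4.75,0.1,1],[1,-3.22,4.75,0.1,1]])

```text
time_s: 10.6
tcp_pos: [440.6, -66.6, 111.9]
tcp_rot: [-0.521, 0.478, 0.522, 0.477]
ft_force: [0.9, -0.2, -0.3]
finger_gap: 2.7
```

```bash
python3 st.py
python3 - <<'E'
from h import *
c=capture("wrist"); im=c["image"]; cv2.imwrite("pics/w13.png",im); np.save("w13.npy",c,allow_pickle=True)
E
```

```text
10.6 [-0.4147  0.3407  0.505   2.2333 -0.2787  0.6267  1.9521] [440.6 -66.6 111.9] [-0.5214  0.4778  0.5216  0.4773] [ 0.9 -0.2 -0.3] 2.7
```

View pics/w13.png

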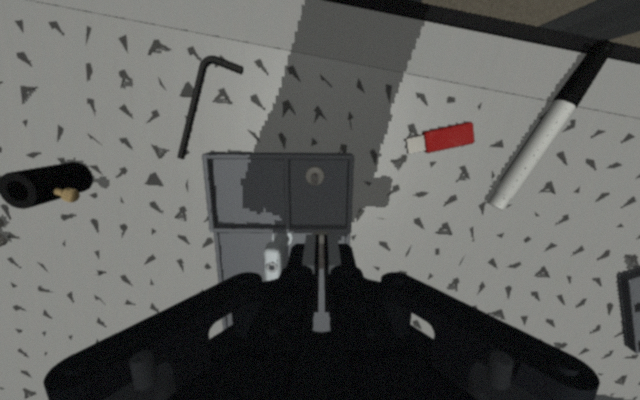

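Run:
```python
from h import *
c=np.load("w13.npy",allow_pickle=True).item(); im=c["image"]
cv2.imwrite("pics/w13a.png",cv2.resize(im[140:260,195:365],None,fx=4.5,fy=4.5,interpolation=cv2.INTER_CUBIC))
print(proj(c,[[429.8,-69.1,4],[434.5,-124.9,4],[442.8,-68,4]]))
```

```text
[[317.62517267 191.83737144]
 [249.87388352 191.53114515]
 [317.61108266 206.97938403]]
```

View pics/w13a.png

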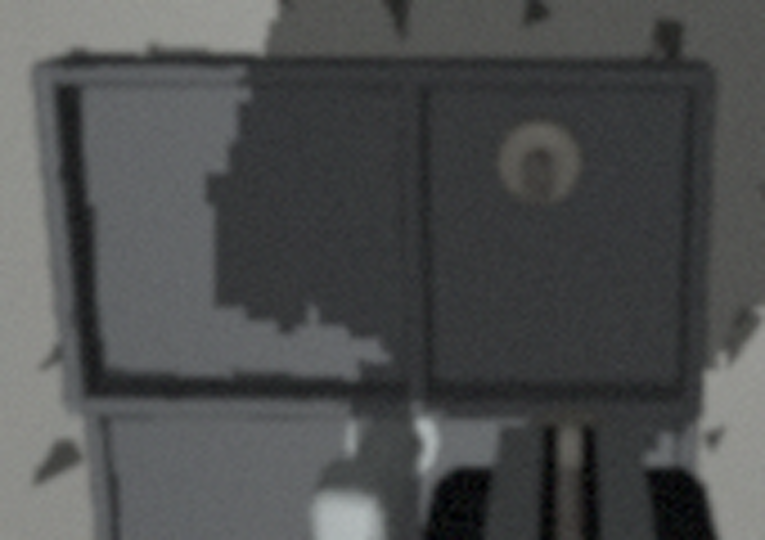

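Call:
move_arm(motion=[[1,0,0,-0.8,0],[1,0,0,-1.5,0],[1,0,0,-1.85,0],[1,0,0,-1.88,0],[1,0,0,-1.88,0],[1,0,0,-1.88,0]])

```text
time_s: 11.25
tcp_pos: [441.6, -67.4, 37.7]
tcp_rot: [0.521, -0.478, -0.521, -0.478]
ft_force: [1.5, 0.1, -0.3]
finger_gap: 2.7
```

```bash
python3 st.py
```

```text
11.25 [-0.3047  0.4912  0.3846  2.2613 -0.4159  0.4527  2.0726] [441.6 -67.4  37.7] [ 0.5214 -0.4779 -0.5206 -0.4783] [ 1.5  0.1 -0.3] 2.7
```

Call:
move_arm(motion=[[1,0,0,-0.04,0],[1,0,0,-0.06,0],[1,0,0,-0.06,0],[0.7,0,0,-0.06,0],[0.6,0,0,-0.06,0],[0.6,0,0,-0.06,0],[0.6,0,0,-0.06,0]])

```text
time_s: 11.95
tcp_pos: [440.8, -66.7, 34.7]
tcp_rot: [-0.521, 0.478, 0.521, 0.478]
ft_force: [-0.1, 0.9, -0.7]
finger_gap: 17.2
```

Call:
move_arm(motion=[[0.6,0,0,0.3,0],[0.6,0,0,1.2,0],[0.6,0,0,2,0],[0.6,0,0,2,0]])

```text
time_s: 12.35
tcp_pos: [443.2, -67.1, 118.5]
tcp_rot: [0.523, -0.476, -0.52, -0.48]
ft_force: [0.5, -0.1, 0.3]
finger_gap: 17.4
```

```bash
python3 st.py
python3 - <<'E'
from h import *
c=capture("wrist"); im=c["image"]; cv2.imwrite("pics/w14.png",im); np.save("w14.npy",c,allow_pickle=True)
c=capture("scene"); im=c["image"]; cv2.imwrite("pics/s14.png",cv2.resize(im[180:300,260:460],None,fx=4,fy=4,interpolation=cv2.INTER_CUBIC))
E
```

```text
12.35 [-0.4334  0.3304  0.5285  2.2292 -0.2809  0.6367  1.955 ] [443.2 -67.1 118.5] [ 0.5226 -0.4762 -0.5195 -0.4798] [ 0.5 -0.1  0.3] 17.4
```

View pics/w14.png

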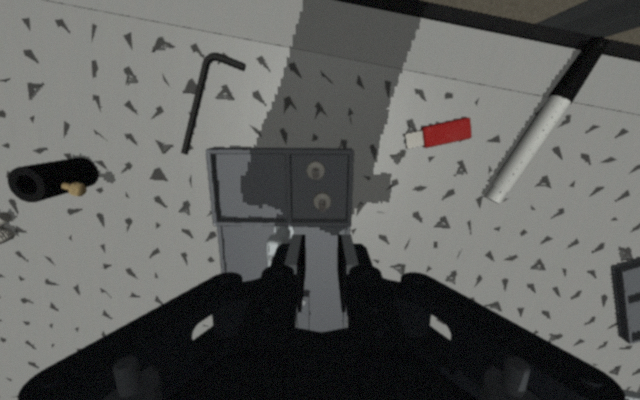

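View pics/s14.png

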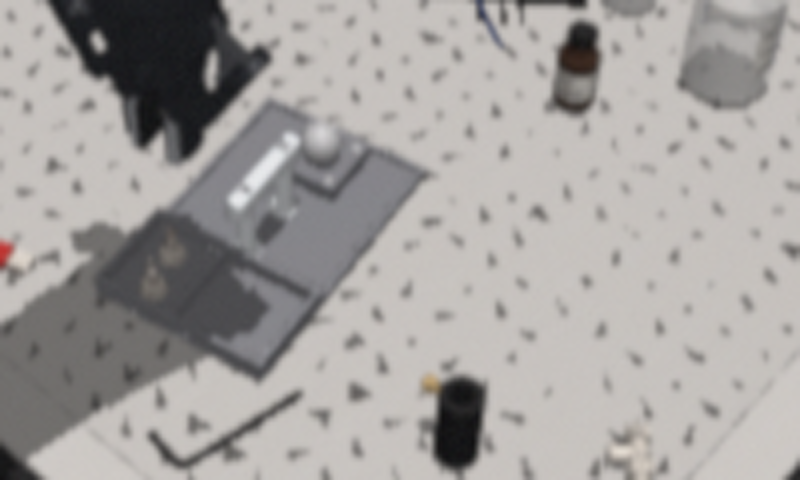

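Run:
```python
from h import *
w=np.load("w8.npy",allow_pickle=True).item();c=np.load("w14.npy",allow_pickle=True).item();w13=np.load("w13.npy",allow_pickle=True).item()
for k in(w,c):
    p=campos(k); print(p.round(1),proj(k,[[p[0],p[1],0]]))
print(ray(w,(180+388/5,110+217/5),50), ray(c,(29,185),50), ray(w13,(17,189),50),ray(c,(84,171),0))
t=capture("top"); im=t["image"]; cv2.imwrite("pics/t14.png",cv2.resize(im[220:260,370:430],None,fx=10,fy=10,interpolation=cv2.INTER_CUBIC))
for z in(20,30,40): print(z,ray(w,(180+515/5,110+237/5),z).round(1),ray(c,(73,187),z).round(1))
```

```text
[ 409.3 -206.5  321.8] [[322.14789021 124.42369598]]
[376.1 -71.4 241.5] [[321.19568692 120.31415913]]
[ 435.04240217 -267.14938956   50.        ] [ 435.65971063 -265.98043039   50.        ] [ 434.49450942 -267.59979551   50.        ] [ 434.77643543 -268.06950331    0.        ]
20 [ 442.2 -247.6   20. ] [ 443.6 -262.2   20. ]
30 [ 441.1 -246.2   30. ] [ 440.6 -253.5   30. ]
40 [ 440.  -244.9   40. ] [ 437.5 -244.9   40. ]
```

View pics/t14.png

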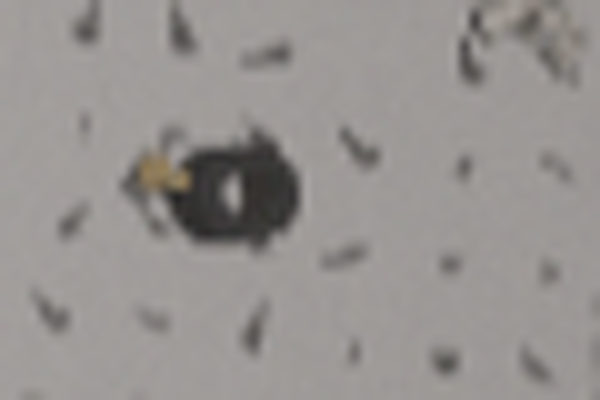

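Call:
move_arm(motion=[[0.6,0,-0.7,0.2,-1.5],[0.6,0,-1.4,0.2,-3],[0.2,0,-2.1,0.2,-4.5],[0,-0.1,-2.8,0.2,-6],[-0.4,-0.2,-3.5,0.2,-7.5],[-0.4,-0.2,-4.2,0.2,-9],[-0.4,-0.2,-5,0.2,-10.5],[-0.4,-0.2,-5,0.2,-12]])

```text
time_s: 13.3
tcp_pos: [431.4, -271.1, 122.4]
tcp_rot: [-0.21, 0.676, 0.208, 0.675]
ft_force: [0.2, -0.7, 0.8]
finger_gap: 60.0
```

Call:
move_arm(motion=[[-0.4,0,0,0,-1.5],[-0.4,0,0,0,-3],[-0.4,0,0,0,-4.5],[-0.4,0,0,0,-6],[-0.4,0,0,0,-7.5],[-0.4,0,0,0,-9],[-0.4,0,0,0,-9]])

```text
time_s: 14.0
tcp_pos: [432.0, -266.4, 121.5]
tcp_rot: [0.062, 0.705, -0.062, 0.703]
ft_force: [0.3, -0.1, -0.1]
finger_gap: 60.0
```

```bash
python3 st.py
python3 - <<'E'
from h import *
from scipy.spatial.transform import Rotation as R
z=R.from_quat(manip.state()['tcp_rot']).as_matrix()[:,2]; print("jaw az",np.degrees(np.arctan2(z[1],z[0])))
c=capture("wrist"); im=c["image"]; cv2.imwrite("pics/w15.png",im); np.save("w15.npy",c,allow_pickle=True)
print(proj(c,[[435,-267,50],[435,-267,0]]))
E
```

```text
14.0 [-0.3219  0.59    1.002   2.1075 -0.6923  0.821   0.9326] [ 432.  -266.4  121.5] [ 0.0621  0.7054 -0.0624  0.7033] [ 0.3 -0.1 -0.1] 60.0
jaw az -10.096514667884843
[[325.77357209 220.76158376]
 [324.98249193 202.09534074]]
```

View pics/w15.png

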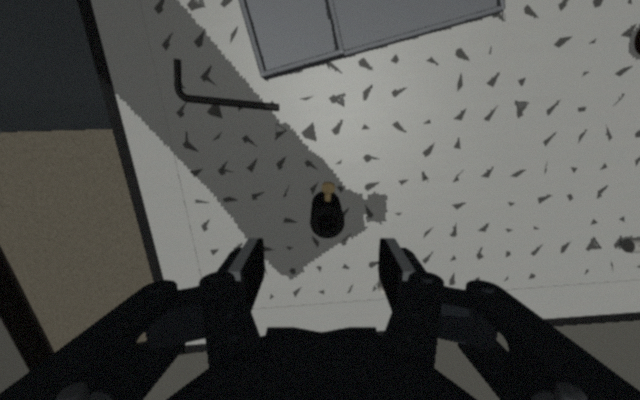

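Call:
move_arm(motion=[[-0.4,0.09,-0.02,-0.8,0],[-0.4,0.09,-0.02,-1.6,0],[-0.4,0.09,-0.02,-2.24,0],[-0.4,0.09,-0.02,-2.24,0],[-0.4,0.09,-0.02,-2.24,0]])

```text
time_s: 14.55
tcp_pos: [435.9, -267.8, 33.2]
tcp_rot: [0.061, 0.705, -0.061, 0.704]
ft_force: [-0.1, -0.9, 0.4]
finger_gap: 59.8
```

```bash
python3 st.py
python3 - <<'E'
from h import *
c=capture("wrist"); im=c["image"]; cv2.imwrite("pics/w16.png",im)
E
```

```text
14.55 [-0.1794  0.7115  0.8078  2.1319 -0.8651  0.6686  1.0614] [ 435.9 -267.8   33.2] [ 0.0615  0.7048 -0.0613  0.7041] [-0.1 -0.9  0.4] 59.8
```

View pics/w16.png

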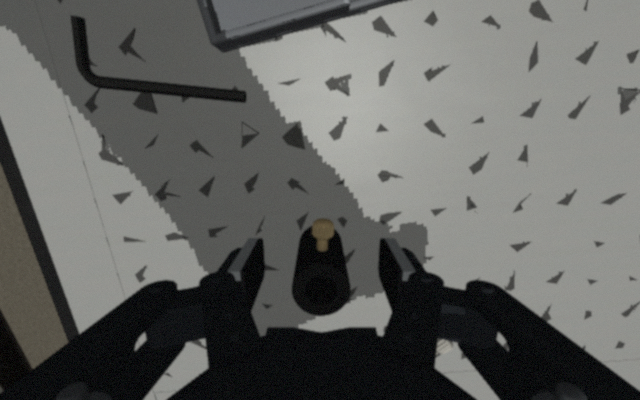

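Call:
move_arm(motion=[[0.2,0,0,0,0],[1,0,0,0,0],[1,0,0,0,0],[1,0,0,0,0],[1,0,0,0,0],[1,0,0,0,0]])

```text
time_s: 15.2
tcp_pos: [436.9, -267.7, 34.1]
tcp_rot: [0.062, 0.704, -0.062, 0.705]
ft_force: [-1.1, 0.6, 6.9]
finger_gap: 23.6
```

Call:
move_arm(motion=[[1,0,0,0.6,0],[1,0,0,1.4,0],[1,0,0,2.1,0],[1,0,0,2.1,0]])

```text
time_s: 15.6
tcp_pos: [438.1, -268.7, 120.2]
tcp_rot: [0.061, 0.702, -0.062, 0.706]
ft_force: [0.4, 0.8, -0.5]
finger_gap: 23.7
```

```bash
python3 st.py
```

```text
15.6 [-0.3126  0.5942  0.9916  2.0993 -0.7012  0.8155  0.937 ] [ 438.1 -268.7  120.2] [ 0.0612  0.7025 -0.0623  0.7064] [ 0.4  0.8 -0.5] 23.7
```

Call:
move_arm(motion=[[1,0,0.8,0.1,0.6],[1,-0.05,1.7,0.1,1.4],[1,-0.08,2.6,0.1,2.2],[1,-0.08,3.54,0.1,3],[1,-0.08,3.54,0.1,3],[1,-0.08,3.54,0.1,3]])

```text
time_s: 16.2
tcp_pos: [433.1, -124.8, 120.8]
tcp_rot: [-0.031, 0.706, 0.032, 0.706]
ft_force: [0.2, -0.3, 0.2]
finger_gap: 23.6
```

```bash
python3 st.py
python3 - <<'E'
from h import *
c=capture("wrist"); im=c["image"]; cv2.imwrite("pics/w17.png",im); np.save("w17.npy",c,allow_pickle=True)
print(proj(c,[[434.5,-124.9,4]]))
E
```

```text
16.2 [-0.6508  0.4834  1.0064  2.2345 -0.6253  0.7363  0.8798] [ 433.1 -124.8  120.8] [-0.0314  0.7065  0.0317  0.7063] [ 0.2 -0.3  0.2] 23.6
[[322.27189582 203.78143733]]
```

View pics/w17.png

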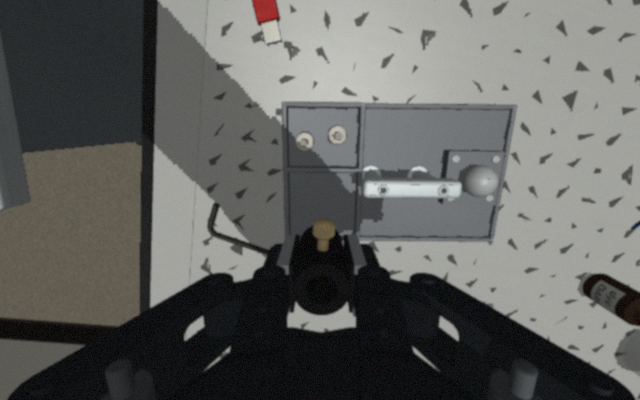

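Call:
move_arm(motion=[[1,0,0,-0.8,0],[1,0,0,-1.5,0],[1,0,0,-1.95,0],[1,0,0,-2.03,0],[1,0,0,-2.03,0],[1,0,0,-2.03,0]])

```text
time_s: 16.85
tcp_pos: [433.6, -126.9, 40.6]
tcp_rot: [-0.03, 0.706, 0.03, 0.707]
ft_force: [-0.2, 0.1, -0.9]
finger_gap: 23.4
```

```bash
python3 st.py
```

```text
16.85 [-0.4661  0.6076  0.7791  2.2658 -0.8263  0.5765  1.0381] [ 433.6 -126.9   40.6] [-0.0304  0.7061  0.03    0.7069] [-0.2  0.1 -0.9] 23.4
```

Call:
move_arm(motion=[[1,0,0,-0.05,0],[1,0,0,-0.05,0],[0.6,0,0,-0.05,0],[0.2,0,0,-0.05,0],[0.2,0,0,-0.05,0],[0.2,0,0,-0.05,0]])

```text
time_s: 17.45
tcp_pos: [433.3, -125.9, 38.0]
tcp_rot: [-0.031, 0.706, 0.031, 0.707]
ft_force: [0.2, 0.2, -0.1]
finger_gap: 34.4
```

Call:
move_arm(motion=[[0.2,0,0,0.4,0],[0.2,0,0,1.2,0],[0.2,0,0,2.2,0],[0.2,0,0,2.2,0]])

```text
time_s: 17.85
tcp_pos: [435.4, -126.7, 129.2]
tcp_rot: [-0.031, 0.704, 0.03, 0.709]
ft_force: [0.4, 0.5, 0.6]
finger_gap: 34.1
```

```bash
python3 st.py
python3 - <<'E'
from h import *
c=capture("wrist"); im=c["image"]; cv2.imwrite("pics/w18.png",im); np.save("w18.npy",c,allow_pickle=True)
E
```

```text
17.85 [-0.6645  0.4707  1.0266  2.2274 -0.6094  0.7478  0.867 ] [ 435.4 -126.7  129.2] [-0.0309  0.7043  0.0304  0.7085] [0.4 0.5 0.6] 34.1
```

View pics/w18.png

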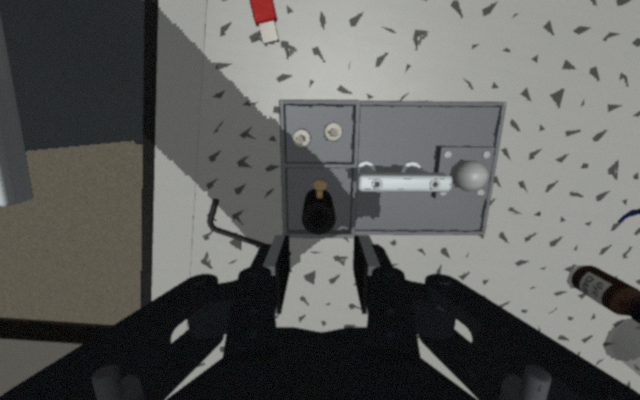

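Run:
```python
from h import *
c=np.load("w18.npy",allow_pickle=True).item()
im=c["image"];cv2.imwrite("pics/w18a.png",cv2.resize(im[95:245,270:510],None,fx=3.3,fy=3.3,interpolation=cv2.INTER_CUBIC))
cv2.imwrite("pics/t18.png",cv2.resize(capture("top")["image"][110:200,105:270],None,fx=4.8,fy=4.8,interpolation=cv2.INTER_CUBIC))
```

```text
(no output)
```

View pics/w18a.png

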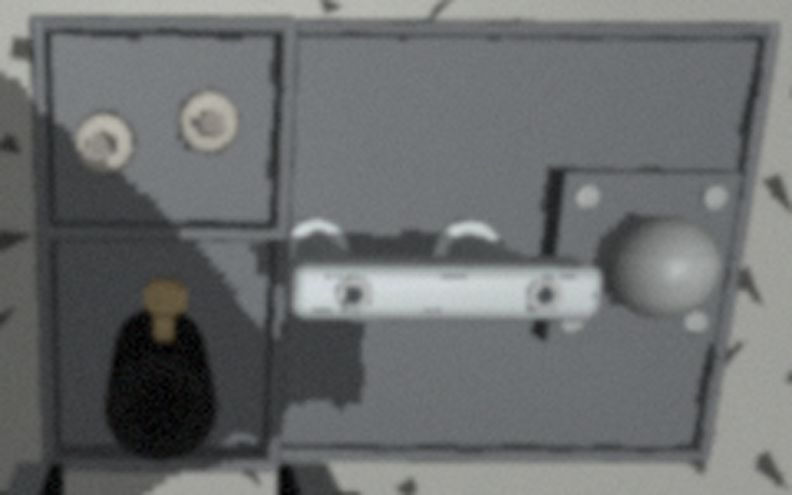

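View pics/t18.png

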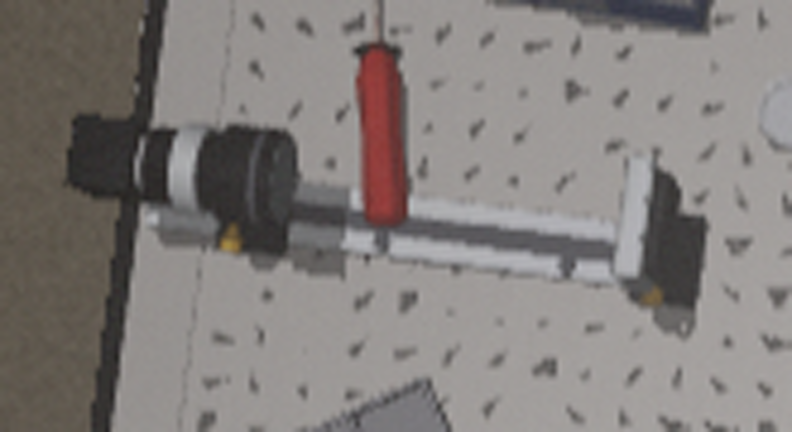

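Run:
```python
from h import *
c=np.load("w18.npy",allow_pickle=True).item()
f=lambda u,v:(270+u/3.3,95+v/3.3)
print("bar",ray(c,f(294,291),58),ray(c,f(447.5,292),58),ray(c,f(601,292),58))
S=[ray(c,f(*p),14) for p in((588,196),(715,197),(697,321))]; print("seat",np.round(S,1))
t=capture("top")
g=lambda u,v:(105+u/4.8,110+v/4.8)
print("rail",ray(t,g(347,222),10),ray(t,g(612,254),10))
print("lens front",ray(t,g(287,175),120)); print("lamp top",ray(t,g(621,217),150), ray(t,g(628,155),150),ray(t,g(615,278),150))
print("lens axis back",ray(t,g(70,152),120))
s=capture("scene")["image"]
cv2.imwrite("pics/s18.png",cv2.resize(s[85:185,215:320],None,fx=6,fy=6,interpolation=cv2.INTER_CUBIC))
```

```text
bar [459.90542089 -97.10343924  58.        ] [491.99315695 -94.55573318  58.        ] [524.12926415 -91.78978933  58.        ]
seat [[ 537.3  -75.3   14. ]
 [ 569.2  -72.8   14. ]
 [ 572.2 -104.6   14. ]]
rail [639.83034299 284.94045546  10.        ] [624.94990452 142.4493326   10.        ]
lens front [645.03973126 287.55664637 120.        ]
lamp top [622.08452713 118.63624158 150.        ] [652.25612462 116.07596003 150.        ] [592.5220338  120.72102336 150.        ]
lens axis back [654.61219034 394.45578421 120.        ]
```

View pics/s18.png

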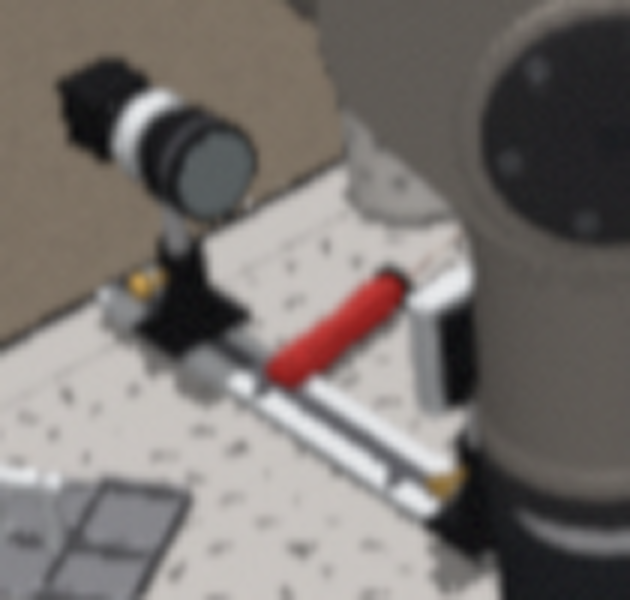

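Run:
```python
from h import *
s=capture("scene");t=capture("top")
def P(c):
    R,_=cv2.Rodrigues(c["rvec"]); return c["mtx"]@np.c_[R,c["tvec"]]
def tri(a,b):
    X=cv2.triangulatePoints(P(s),P(t),np.array(a,float).reshape(2,1),np.array(b,float).reshape(2,1)); X=(X[:3]/X[3]).ravel(); return X.round(1),proj(s,X).round(1),proj(t,X).round(1)
print(tri((250.8,113.7),(164.8,146.5)))
th=np.radians(-5.8); y=np.array([-np.sin(th),np.cos(th),0]); x=np.array([np.cos(th),np.sin(th),0])
B=np.array([632.5,203,120])
L=B+85*y; print("lens",L,proj(s,L),proj(t,L)); 
ring=[L+25*(np.cos(a)*x+np.sin(a)*np.array([0,0,1])) for a in np.linspace(0,6.28,40)]
sq=[B-85*y+a*30*x+np.array([0,0,b*30]) for a,b in((1,1),(1,-1),(-1,-1),(-1,1))]
for c,n in((s,"s"),(t,"t")):
    im=cv2.resize(c["image"],None,fx=6,fy=6,interpolation=cv2.INTER_CUBIC)
    for q in (ring,sq):
        p=((proj(c,q)+.5)*6).astype(int); cv2.polylines(im,[p],True,(0,255,0),1)
    p=((proj(c,[B-85*y-110*[0,0,1],B+85*y-np.array([0,0,110])])+.5)*6).astype(int) if 0 else ((proj(c,[B-85*y-np.array([0,0,110]),B+85*y-np.array([0,0,110])])+.5)*6).astype(int)
    cv2.line(im,tuple(map(int,p[0])),tuple(map(int,p[1])),(0,0,255),1)
    v=im[85*6:185*6,215*6:320*6] if n=="s" else im[110*6:200*6,130*6:262*6]
    cv2.imwrite(f"pics/ov{n}.png",v)
```

```text
(array([644.2, 288.3, 119.7]), array([[251.3, 113.6]]), array([[164.5, 146.8]]))
lens [641.08978526 287.56486025 120.        ] [[250.70269233 114.13289275]] [[164.72634644 148.1112843 ]]
```

View pics/ovs.png

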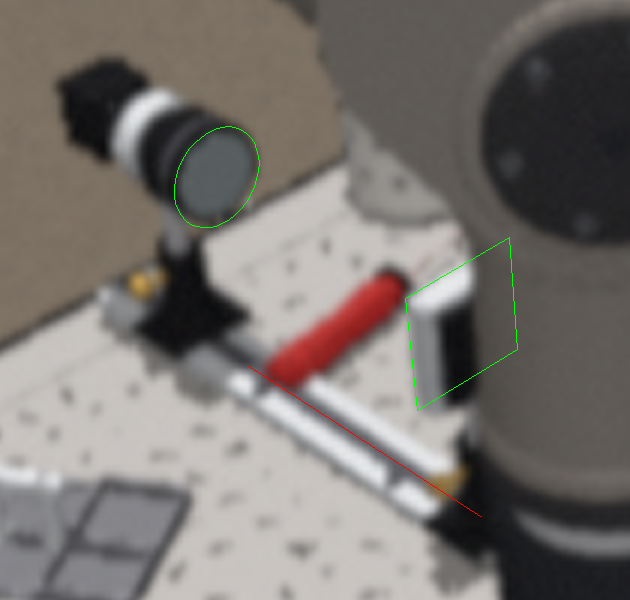

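View pics/ovt.png

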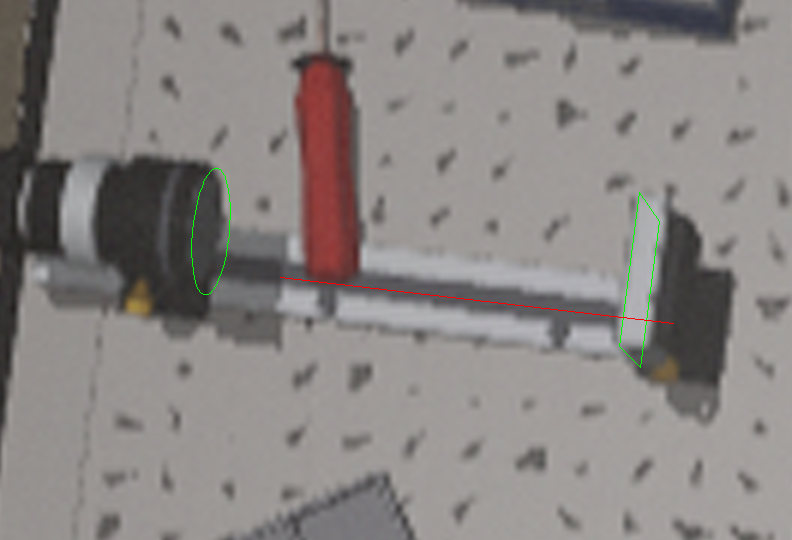

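Call:
move_arm(motion=[[0.2,0.3,0.2,0,1.6],[0.2,0.6,0.4,0,3.2],[0.2,1,0.6,0,4.8],[0.2,1.31,0.79,0,6.4],[0,1.31,0.79,0,8],[0,1.31,0.79,0,9.6],[0,1.31,0.79,0,11.2],[0,1.31,0.79,0,12.8]])

```text
time_s: 18.95
tcp_pos: [484.9, -94.5, 125.0]
tcp_rot: [-0.402, 0.582, 0.402, 0.581]
ft_force: [0.8, -0.7, -1.2]
finger_gap: 42.7
```

Call:
move_arm(motion=[[0,0,0,0,1.6],[0,0,0,0,3.2],[0,0,0,0,4.8],[0,0,0,0,5.2],[-0.1,0,0,0,5.2],[-0.1,0,0,0,5.2]])

```text
time_s: 19.55
tcp_pos: [485.3, -94.4, 125.6]
tcp_rot: [-0.52, 0.479, 0.521, 0.478]
ft_force: [-0.5, -0.4, 0.1]
finger_gap: 46.8
```

```bash
python3 st.py
python3 - <<'E'
from h import *
from scipy.spatial.transform import Rotation as R
z=R.from_quat(manip.state()['tcp_rot']).as_matrix()[:,2]; print("jaw az",np.degrees(np.arctan2(z[1],z[0])))
c=capture("wrist"); im=c["image"]; cv2.imwrite("pics/w19.png",im); np.save("w19.npy",c,allow_pickle=True)
print(proj(c,[[492,-94.6,58],[459.9,-97.1,58]]))
E
```

```text
19.55 [-0.3875  0.397   0.5582  2.1197 -0.3208  0.7067  2.0374] [485.3 -94.4 125.6] [-0.5203  0.4788  0.5207  0.4784] [-0.5 -0.4  0.1] 46.8
jaw az 94.80512034332206
[[318.11523499 229.37090002]
 [318.30512549 184.7793388 ]]
```

View pics/w19.png

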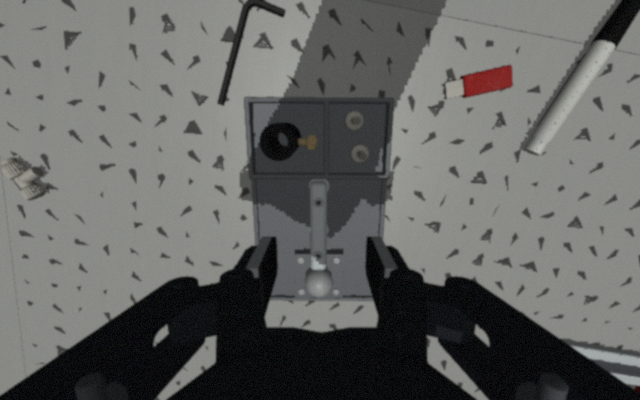

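Call:
move_arm(motion=[[-0.1,0.06,-0.02,-0.6,0],[-0.1,0.06,-0.02,-1.3,0],[-0.1,0.06,-0.02,-1.8,0],[-0.1,0.06,-0.02,-1.9,0],[-0.1,0.06,-0.02,-1.9,0],[-0.1,0.06,-0.02,-1.9,0]])

```text
time_s: 20.2
tcp_pos: [488.6, -95.3, 50.7]
tcp_rot: [0.521, -0.478, -0.521, -0.478]
ft_force: [0.5, -0.2, 1.0]
finger_gap: 46.7
```

```bash
python3 st.py
python3 - <<'E'
from h import *
c=capture("wrist"); im=c["image"]; cv2.imwrite("pics/w20.png",im); np.save("w20.npy",c,allow_pickle=True)
E
```

```text
20.2 [-0.2945  0.5322  0.4538  2.1456 -0.4384  0.5513  2.1401] [488.6 -95.3  50.7] [ 0.5214 -0.4778 -0.5207 -0.4782] [ 0.5 -0.2  1. ] 46.7
```

View pics/w20.png

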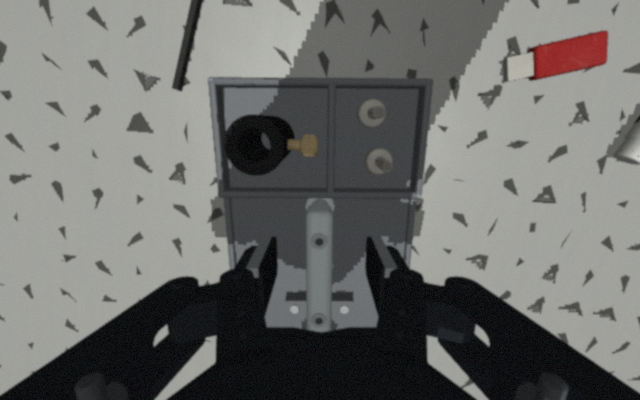

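Call:
move_arm(motion=[[0.3,0,0,0,0],[0.5,0,0,0,0],[0.6,0,0,0,0],[0.65,0,0,0,0],[0.7,0,0,0,0],[0.75,0,0,0,0],[1,0,0,0,0],[1,0,0,0,0]])

```text
time_s: 21.05
tcp_pos: [488.2, -95.6, 50.2]
tcp_rot: [0.521, -0.478, -0.521, -0.478]
ft_force: [-1.5, -1.8, 5.1]
finger_gap: 10.6
```

Call:
move_arm(motion=[[1,0,0,0.02,0],[1,0,0,0.06,0],[1,0,0,0.12,0],[1,0,0,0.2,0],[1,0,0,0.28,0],[1,0,0,0.34,0],[1,0,0,0.38,0],[1,0,0,0.4,0]])

```text
time_s: 21.85
tcp_pos: [488.1, -95.1, 66.1]
tcp_rot: [0.521, -0.478, -0.521, -0.478]
ft_force: [0.2, -0.3, -3.5]
finger_gap: 11.0
```

```bash
python3 st.py
python3 - <<'E'
from h import *
c=capture("wrist"); im=c["image"]; cv2.imwrite("pics/w21.png",im); np.save("w21.npy",c,allow_pickle=True)
c=capture("scene"); im=c["image"]; cv2.imwrite("pics/s21.png",cv2.resize(im[170:300,260:460],None,fx=4,fy=4,interpolation=cv2.INTER_CUBIC))
E
```

```text
21.85 [-0.315   0.5045  0.4782  2.1418 -0.4156  0.5839  2.1214] [488.1 -95.1  66.1] [ 0.5213 -0.4777 -0.5212 -0.4779] [ 0.2 -0.3 -3.5] 11.0
```

View pics/w21.png

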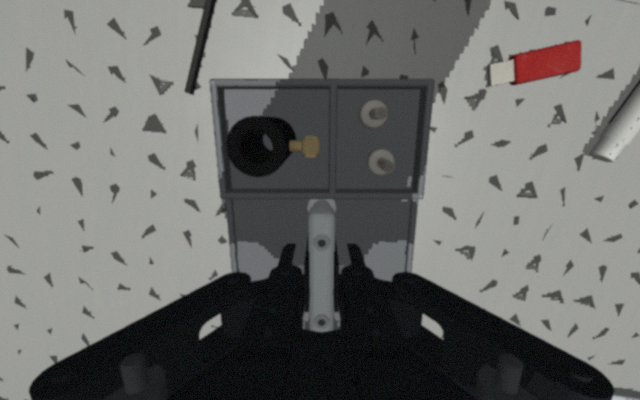

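View pics/s21.png

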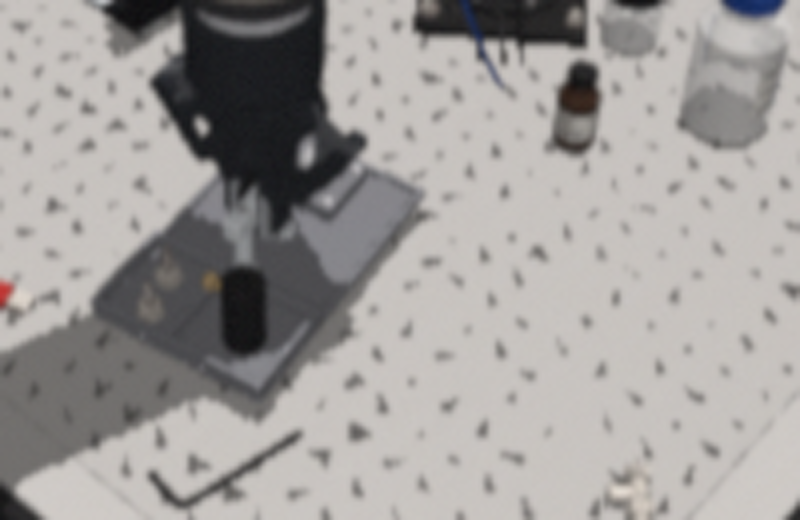

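Call:
move_arm(motion=[[1,0,0.1,0.1,0],[1,-0.05,0.36,0.3,-0.1],[1,-0.1,0.78,0.6,-0.2],[1,-0.2,1.3,1,-0.35],[1,-0.3,1.82,1.4,-0.5],[1,-0.35,2.24,1.7,-0.6],[1,-0.4,2.5,1.9,-0.7],[1,-0.4,2.6,2,-0.7]])

```text
time_s: 22.75
tcp_pos: [471.9, 10.5, 146.6]
tcp_rot: [-0.507, 0.493, 0.507, 0.493]
ft_force: [-0.2, -1.1, -4.4]
finger_gap: 11.3
```

```bash
python3 st.py
python3 - <<'E'
from h import *
c=capture("wrist"); im=c["image"]; cv2.imwrite("pics/w22.png",im)
c=capture("scene"); im=c["image"]; cv2.imwrite("pics/s22.png",im)
E
```

```text
22.75 [-0.6653  0.328   0.6141  2.1573 -0.2827  0.7325  1.7344] [471.9  10.5 146.6] [-0.5068  0.4927  0.507   0.4934] [-0.2 -1.1 -4.4] 11.3
```

View pics/s22.png

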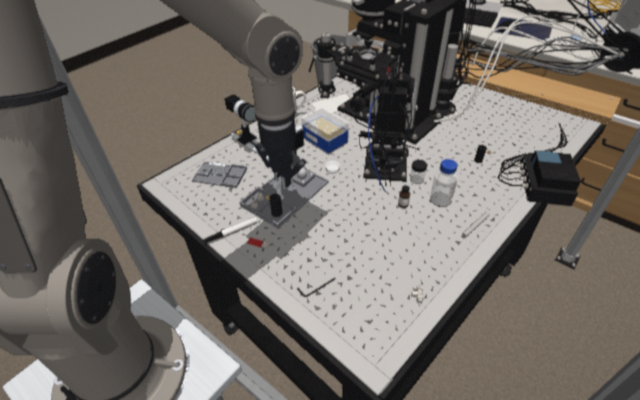

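```bash
cat > kin.py <<'E'
import numpy as np, itertools
from scipy.spatial.transform import Rotation as R
from scipy.optimize import least_squares
Q=np.array([[-1.4341,.4778,.0223,1.5565,-.0115,1.1093,-.0831],[-1.4597,.0636,.0118,1.6537,-.0009,1.4247,-.1218],[-1.4679,-.2372,-.0533,2.2704,-.0139,1.119,-.1877],
[-1.58,-.3335,.0112,2.3166,.0042,1.1561,1.3251],[-1.4766,-.322,.0611,2.3801,.0216,1.0825,1.2896],[-1.0225,-.3324,.0265,2.3888,.0097,1.0851,1.3012],
[-.0123,.6388,.462,1.8322,-.3971,.7599,2.2337],[-.0296,.5979,.4897,1.8172,-.3742,.8121,2.2174],[-.4147,.3407,.505,2.2333,-.2787,.6267,1.9521],[-.3047,.4912,.3846,2.2613,-.4159,.4527,2.0726],
[-.3219,.59,1.002,2.1075,-.6923,.821,.9326],[-.1794,.7115,.8078,2.1319,-.8651,.6686,1.0614],[-.6508,.4834,1.0064,2.2345,-.6253,.7363,.8798],[-.4661,.6076,.7791,2.2658,-.8263,.5765,1.0381],
[-.3875,.397,.5582,2.1197,-.3208,.7067,2.0374],[-.2945,.5322,.4538,2.1456,-.4384,.5513,2.1401],[-.6653,.328,.6141,2.1573,-.2827,.7325,1.7344]])
P=np.array([[163.4,654.3,249.3],[122.9,490.8,450.8],[73,287.4,295.2],[63.8,256.6,301.5],[104.6,235,271],[185.6,168.1,270.3],[570.9,-255.4,80.7],[571.7,-257.9,112.3],[440.6,-66.6,111.9],[441.6,-67.4,37.7],
[432,-266.4,121.5],[435.9,-267.8,33.2],[433.1,-124.8,120.8],[433.6,-126.9,40.6],[485.3,-94.4,125.6],[488.6,-95.3,50.7],[471.9,10.5,146.6]])
O=np.array([[-.4357,.5578,.4348,.5568],[-.4353,.5574,.4352,.5572],[-.4381,.5599,.4322,.5548],[-.7018,.0857,.7018,.0874],[-.6912,.1484,.6914,.1487],[-.6458,.2878,.6459,.2878],[.501,-.4992,-.4993,-.5005],[.5019,-.4991,-.4977,-.5013],[-.5214,.4778,.5216,.4773],[.5214,-.4779,-.5206,-.4783],
[.0621,.7054,-.0624,.7033],[.0615,.7048,-.0613,.7041],[-.0314,.7065,.0317,.7063],[-.0304,.7061,.03,.7069],[-.5203,.4788,.5207,.4784],[.5214,-.4778,-.5207,-.4782],[-.5068,.4927,.507,.4934]])
ax="zyzyzyz"
def fk(q,p,s,full=False):
    # p: 8 unknown: lateral & heights ; frames
    T=R.identity(); x=np.zeros(3); pts=[]
    offs=[[0,0,p[0]],[p[1],p[2],0],[0,0,p[3]],[p[4],p[5],0],[p[6],0,p[7]],[p[8],p[9],0],[0,0,p[10]]]
    x=x+np.array(offs[0])
    for i in range(7):
        T=T*R.from_euler(ax[i],s[i]*q[i]+(p[11] if i==0 else 0)); 
        if i<6: x=x+T.apply(offs[i+1]); pts.append(x.copy())
    return (x,T,pts)
E
cat > fit.py <<'E'
from kin import *
best=None
for s3,s5,s1 in itertools.product((1,-1),(1,-1),(-1,)):
    s=[s1,1,s3,1,s5,1,1]
    def res(p):
        r=[]
        for q,x in zip(Q,P): r+=list(fk(q,p,s)[0]-x)
        return r
    p0=[330,0,-66,541,0,0,0,475,0,0,350,0]
    # tool along z after j6 ; total pitch pi -> down
    f=least_squares(res,p0,loss='soft_l1'); print(s,f.cost,np.round(f.x,1),np.abs(f.fun).max().round(1))
E
python3 fit.py
```

```text
[-1, 1, 1, 1, 1, 1, 1] 1649.1578611004343 [ 3.1414e+03  3.5400e+02 -3.2260e+02  6.2640e+02 -2.1100e+01 -1.5180e+02
 -1.6550e+02  7.1800e+01  2.5900e+01  4.8830e+02  3.5496e+03 -4.0000e-01] 167.9
[-1, 1, 1, 1, -1, 1, 1] 1192.8285346623452 [-1.0930e+03  1.0690e+02 -7.6120e+02  5.6640e+02 -1.1000e+00  1.0065e+03
 -5.3110e+02  2.4860e+02  2.6550e+02 -3.8610e+02 -7.1130e+02  1.0000e-01] 114.4
[-1, 1, -1, 1, 1, 1, 1] 5.116494280595097 [-2.010e+01  3.000e-01 -3.060e+01  5.422e+02 -3.000e-01 -3.230e+01
  9.000e-01  4.722e+02 -1.400e+00  7.000e-01  1.700e+00  0.000e+00] 3.2
[-1, 1, -1, 1, -1, 1, 1] 0.01717699196900102 [ 2.868e+02 -0.000e+00 -3.060e+01  5.417e+02 -0.000e+00 -3.130e+01
  1.000e-01  4.726e+02 -0.000e+00 -4.000e-01  3.076e+02  0.000e+00] 0.1
```

```bash
cat > sim.py <<'E'
from kin import *
p=np.array([286.8,0,-30.6,541.7,0,-31.3,0.1,472.6,0,-.4,307.6,0]); s=[-1,1,-1,1,-1,1,1]
def pts(q):
    x,T,pp=fk(q,p,s); return x,T,np.array(pp)
x,T,pp=pts(Q[-1]); print(x.round(1),P[-1]); print(pp.round(0))
C=T.inv()*R.from_quat(O[-1])   # tool const
def pose(q):
    x,T,_=pts(q); return x,T*C
def postd(a,b):
    t=np.linspace(0,1,200)[:,None]; L=a+(b-a)*t; d=np.abs(L[:,:2]-[210,290])-20; d=np.linalg.norm(np.maximum(d,0),axis=1); i=d.argmin(); return d[i].round(0),L[i].round(0)
def report(q):
    x,T,pp=pts(q); sh=np.array([0,0,286.8]); 
    print("q",q.round(2),"upper",postd(pp[0],pp[2]-0),"fore",postd(pp[3],pp[4]),"elbow",pp[2].round(0),pp[3].round(0))
def step(q,xt,Rt):
    for _ in range(5):
        x,Rc=pose(q); e=np.r_[(xt-x)/1000,(Rt*Rc.inv()).as_rotvec()]
        J=np.zeros((6,7))
        for i in range(7):
            d=q.copy(); d[i]+=1e-5; x2,R2=pose(d); J[:,i]=np.r_[(x2-x)/1000/1e-5,(R2*Rc.inv()).as_rotvec()/1e-5]
        q=q+np.linalg.pinv(J)@e
    return q
if __name__=="__main__":
    q=Q[-1].copy(); report(q)
    # test predictor on known move: sample -2 (485,-94,50)->...
    qq=Q[15].copy(); x0,R0=pose(qq)
    for k in range(1,31): qq=step(qq,x0+(P[16]-x0)*k/30,R.from_euler('z',-3.5*k/30,degrees=True)*R0)
    print("pred",qq.round(3),"act",Q[16])
    x0,R0=pose(q)
    for tgt,yaw in (([470,114,146],-3.5),([470,217,146],-7),([520,215,146],-7),([568,210,146],-7)):
        xs,Rs=pose(q); y0=0
        for k in range(1,31):
            q=step(q,xs+(np.array(tgt)-xs)*k/30,R.from_rotvec((R.from_euler('z',yaw,degrees=True)*R0*Rs.inv()).as_rotvec()*k/30)*Rs)
        print(tgt); report(q)
E
python3 sim.py
```

```text
[471.9  10.4 146.5] [471.9  10.5 146.6]
[[ 19. -24. 287.]
 [156.  84. 800.]
 [159.  53. 805.]
 [472.  11. 454.]
 [472.  10. 454.]
 [472.  10. 147.]]
q [-0.67  0.33  0.61  2.16 -0.28  0.73  1.73] upper (np.float64(219.0), array([159.,  53., 805.])) fore (np.float64(355.0), array([472.,  11., 454.])) elbow [159.  53. 805.] [472.  11. 454.]
pred [-0.667  0.328  0.615  2.158 -0.281  0.732  2.551] act [-0.6653  0.328   0.6141  2.1573 -0.2827  0.7325  1.7344]
[470, 114, 146]
q [-0.87  0.35  0.6   2.13 -0.29  0.74  2.  ] upper (np.float64(183.0), array([152.,  91., 802.])) fore (np.float64(286.0), array([470., 114., 454.])) elbow [152.  91. 802.] [470. 114. 454.]
[470, 217, 146]
q [-1.03  0.4   0.59  2.06 -0.32  0.77  2.23] upper (np.float64(138.0), array([150., 138., 792.])) fore (np.float64(245.0), array([470., 217., 454.])) elbow [150. 138. 792.] [470. 217. 454.]
[520, 215, 146]
q [-0.95  0.47  0.58  1.95 -0.35  0.82  2.17] upper (np.float64(116.0), array([181., 154., 777.])) fore (np.float64(295.0), array([520., 215., 454.])) elbow [181. 154. 777.] [520. 215. 454.]
[568, 210, 146]
q [-0.87  0.54  0.57  1.85 -0.37  0.86  2.12] upper (np.float64(106.0), array([212., 164., 761.])) fore (np.float64(343.0), array([568., 210., 454.])) elbow [212. 164. 761.] [568. 210. 454.]
```

```bash
sed -i 's/^p=np.array/p=np.array/; s/s=\[-1,1,-1,1,-1,1,1\]/s=[-1,1,-1,1,-1,1,-1]/' sim.py
cat > sim2.py <<'E'
from sim import *
def run(path,q0=Q[16]):
    q=q0.copy(); x0,R0=pose(q); mind=1e9; lim=0
    lo=np.array([-2.96,-.34,-1.41,.24,-1.37,.17,-2.96]); hi=np.array([2.96,2.1,1.46,2.44,4.51,1.92,2.96]); marg=9
    for tgt,yaw in path:
        xs,Rs=pose(q); Rt=R.from_euler('z',yaw,degrees=True)*R0; rv=(Rt*Rs.inv()).as_rotvec()
        for k in range(1,16):
            q=step(q,xs+(np.array(tgt)-xs)*k/15,R.from_rotvec(rv*k/15)*Rs)
            _,_,pp=pts(q); d=min(postd(pp[0],pp[1])[0],postd(pp[2],pp[3])[0]); mind=min(mind,d); marg=min(marg,(q-lo).min(),(hi-q).min())
    _,_,pp=pts(q); print(q.round(2),"min",mind,"end",postd(pp[0],pp[1])[0],"lim",round(marg,2),pp[1].round(),flush=True); return q
F=([568,210,146],-7)
print("direct");run([([470,217,146],-7),F])
print("hi");run([([470,10,350],0),([470,217,350],-7),([568,210,350],-7),F])
print("retract");run([([340,10,300],0),([330,110,300],-7),([568,210,300],-7),F])
print("retract2");run([([340,10,400],0),([330,110,400],-7),([568,210,400],-7),F])
print("yaw");run([([470,10,300],0),([470,10,300],-80),([470,217,146],-80),([470,217,146],-7),F])
print("yaw+");run([([470,10,300],0),([470,10,300],60),([470,217,146],60),([470,217,146],-7),F])
print("ext");run([([700,-100,146],0),([700,-100,400],0),([400,0,400],0),([400,180,400],-7),([480,217,146],-7),F])
print("ext2");run([([400,0,400],0),([700,-100,400],0),([700,-100,146],0),([470,0,146],0),([480,217,146],-7),F])
E
sed -i '/^x,T,pp=pts/s/; print.*$//' sim.py; python3 sim2.py
```

```text
direct
[-0.87  0.54  0.57  1.85 -0.37  0.86  1.35] min 78.0 end 78.0 lim 0.28 [201. 192. 753.]
hi
[-0.81  0.52  0.48  1.85 -0.31  0.85  1.29] min 97.0 end 97.0 lim 0.29 [207. 173. 758.]
retract
[-0.76  0.51  0.41  1.84 -0.26  0.85  1.25] min 111.0 end 111.0 lim 0.09 [211. 159. 761.]
retract2
[-0.74  0.5   0.38  1.84 -0.24  0.84  1.23] min 117.0 end 117.0 lim 0.0 [213. 153. 762.]
yaw
[-0.67  0.49  0.28  1.84 -0.18  0.84  1.18] min 108.0 end 136.0 lim 0.29 [219. 134. 765.]
yaw+
[-0.97  0.58  0.71  1.86 -0.48  0.89  1.44] min 44.0 end 44.0 lim 0.29 [192. 226. 741.]
ext
[-0.68  0.49  0.29  1.84 -0.19  0.84  1.18] min 133.0 end 133.0 lim 0.16 [218. 137. 764.]
ext2
[-0.98  0.58  0.72  1.86 -0.48  0.89  1.45] min 42.0 end 42.0 lim 0.14 [191. 228. 740.]
```

```bash
cat > sim3.py <<'E'
import io,contextlib
with contextlib.redirect_stdout(io.StringIO()):
    from sim2 import *
F=([568,210,146],-7)
run([([440,10,300],-40),([420,170,300],-40),([420,170,300],-7),([568,210,300],-7),F])
run([([440,10,300],-60),([420,170,300],-60),([420,190,146],-60),([460,217,146],-7),F])
run([([440,10,300],-60),([420,170,200],-60),([420,190,180],-7),([568,210,180],-7),F])
run([([440,10,350],-40),([420,170,200],-40),([420,190,180],-7),([568,210,180],-7),F])
E
python3 sim3.py
```

```text
[-0.86  0.53  0.55  1.85 -0.36  0.86  1.34] min 82.0 end 82.0 lim 0.29 [202. 188. 754.]
[-0.74  0.5   0.38  1.84 -0.24  0.84  1.23] min 117.0 end 117.0 lim 0.26 [213. 153. 762.]
[-0.81  0.52  0.48  1.85 -0.31  0.85  1.29] min 97.0 end 97.0 lim 0.28 [206. 173. 758.]
[-0.79  0.51  0.45  1.84 -0.29  0.85  1.28] min 103.0 end 103.0 lim 0.27 [208. 167. 759.]
```

Call:
move_arm(motion=[[1,0,0,0.1,-0.25],[1,-0.05,0,0.3,-0.85],[1,-0.1,0,0.6,-1.8],[1,-0.2,0,0.95,-3],[1,-0.3,0,1.3,-4.2],[1,-0.35,0,1.6,-5.15],[1,-0.4,0,1.8,-5.75],[1,-0.4,0,1.9,-6]])

```text
time_s: 23.65
tcp_pos: [455.8, 8.0, 222.3]
tcp_rot: [-0.36, 0.608, 0.36, 0.608]
ft_force: [0.2, -0.5, -5.0]
finger_gap: 10.9
```

Call:
move_arm(motion=[[1,0,0,0.1,-0.25],[1,-0.05,0,0.3,-0.85],[1,-0.1,0,0.6,-1.8],[1,-0.2,0,0.95,-3],[1,-0.3,0,1.3,-4.2],[1,-0.35,0,1.6,-5.15],[1,-0.4,0,1.8,-5.75],[1,-0.4,0,1.9,-6]])

```text
time_s: 24.45
tcp_pos: [439.9, 8.5, 298.2]
tcp_rot: [-0.191, 0.681, 0.191, 0.681]
ft_force: [1.4, -0.0, -4.6]
finger_gap: 11.0
```

```bash
python3 st.py
python3 - <<'E'
from h import *
c=capture("scene"); im=c["image"]; cv2.imwrite("pics/s23.png",im)
c=capture("wrist"); im=c["image"]; cv2.imwrite("pics/w23.png",im)
E
```

```text
24.45 [-1.0165 -0.0108  0.8745  2.0676  0.0089  1.0807  0.4012] [439.9   8.5 298.2] [-0.191   0.6807  0.1913  0.6809] [ 1.4 -0.  -4.6] 11.0
```

View pics/s23.png

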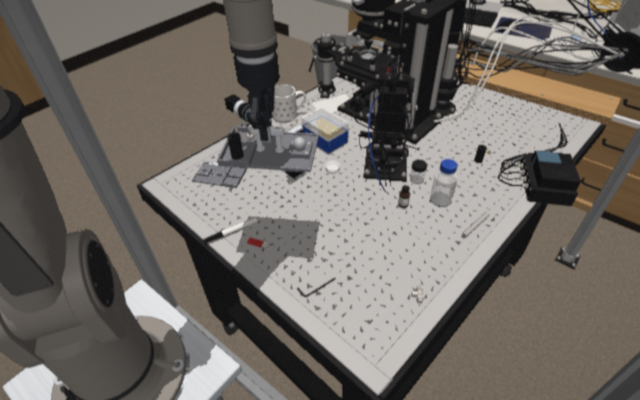

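View pics/w23.png

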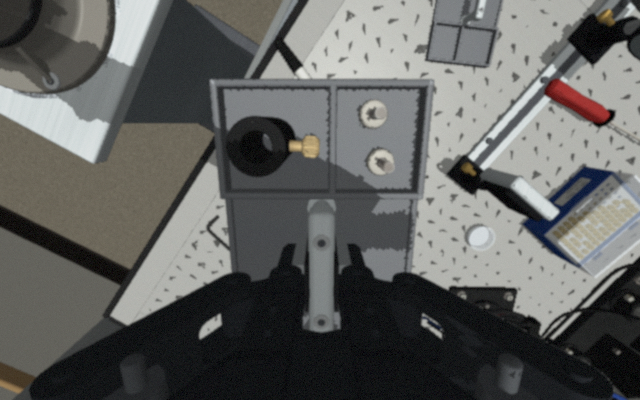

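```bash
cat > sim4.py <<'E'
import io,contextlib
with contextlib.redirect_stdout(io.StringIO()):
    from sim2 import *
from station import manip
q0=manip.state()['joints']; x,Rr=pose(q0); print(x.round(1),(Rr.inv()*R.from_quat(manip.state()['tcp_rot'])).magnitude())
F=([568,210,146],53)
run([([420,170,300],0),([420,190,160],0),([455,217,160],53),([568,210,160],53),F],q0)
run([([420,170,300],-20),([420,190,160],-20),([455,217,160],53),([568,210,160],53),F],q0)
run([([420,170,230],0),([420,190,160],0),([455,217,160],53),([568,210,160],53),F],q0)
E
python3 sim4.py
```

```text
[440.2   8.7 298. ] 0.00010527954144728274
[-0.76  0.5   0.4   1.84 -0.26  0.85  1.24] min 112.0 end 112.0 lim 0.27 [211. 158. 761.]
[-0.71  0.5   0.33  1.84 -0.21  0.84  1.2 ] min 126.0 end 126.0 lim 0.27 [216. 144. 763.]
[-0.77  0.51  0.42  1.84 -0.27  0.85  1.25] min 109.0 end 109.0 lim 0.27 [210. 161. 760.]
```

Call:
move_arm(motion=[[1,0,0.1,0,-0.1],[1,-0.05,0.35,0,-0.35],[1,-0.1,0.7,0,-0.7],[1,-0.15,1.1,0,-1.1],[1,-0.2,1.5,0,-1.5],[1,-0.25,1.8,0,-1.8],[1,-0.25,1.95,0,-2],[1,-0.25,2.03,0,-2]])

```text
time_s: 25.35
tcp_pos: [429.9, 90.5, 297.4]
tcp_rot: [-0.132, 0.695, 0.132, 0.694]
ft_force: [0.3, -0.3, -4.6]
finger_gap: 10.7
```

Call:
move_arm(motion=[[1,0,0.1,0,-0.1],[1,-0.05,0.35,0,-0.35],[1,-0.1,0.7,0,-0.7],[1,-0.15,1.1,0,-1.1],[1,-0.2,1.5,0,-1.5],[1,-0.25,1.8,0,-1.8],[1,-0.25,1.95,0,-2],[1,-0.25,2.03,0,-2]])

```text
time_s: 26.15
tcp_pos: [420.1, 171.3, 297.8]
tcp_rot: [-0.071, 0.704, 0.071, 0.704]
ft_force: [0.9, -0.7, -5.0]
finger_gap: 11.1
```

Call:
move_arm(motion=[[1,0,0,-0.1,0],[1,0,0.05,-0.4,0],[1,0,0.12,-0.9,0],[1,0,0.25,-1.6,0],[1,0,0.35,-2.3,0],[1,0,0.42,-2.9,0],[1,0,0.48,-3.3,0],[1,0,0.5,-3.5,0]])

```text
time_s: 26.95
tcp_pos: [419.1, 190.3, 155.8]
tcp_rot: [-0.071, 0.704, 0.07, 0.703]
ft_force: [-0.7, 0.9, -4.2]
finger_gap: 10.8
```

```bash
python3 st.py
python3 - <<'E'
from h import *
c=capture("scene"); im=c["image"]; cv2.imwrite("pics/s24.png",im)
c=capture("wrist"); im=c["image"]; cv2.imwrite("pics/w24.png",im);np.save("w24.npy",c,allow_pickle=True)
E
```

```text
26.95 [-1.1083  0.2958  0.6472  2.1742 -0.2592  0.7488 -0.0902] [419.1 190.3 155.8] [-0.0714  0.7044  0.0697  0.7028] [-0.7  0.9 -4.2] 10.8
```

View pics/s24.png

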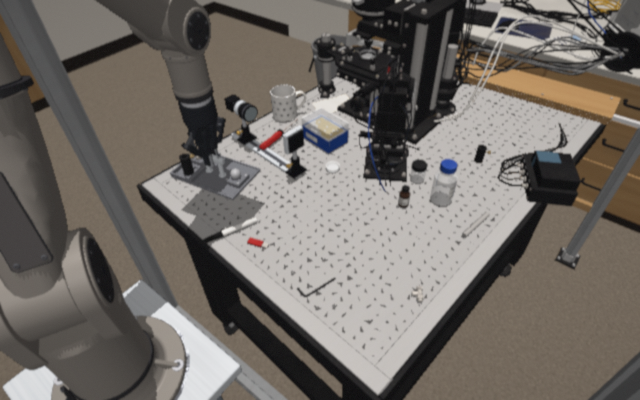

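View pics/w24.png

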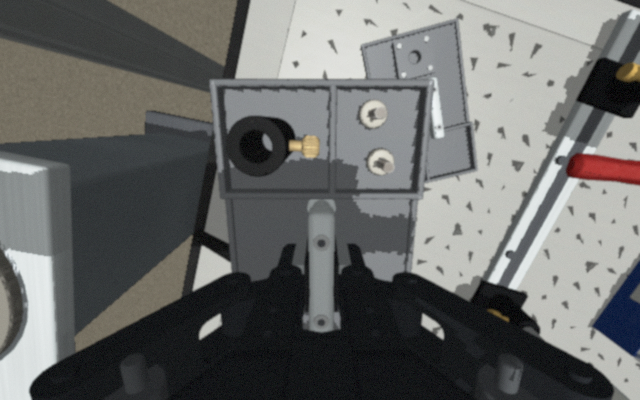

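Call:
move_arm(motion=[[1,0,0,0,0.3],[1,0.05,0.05,0,1],[1,0.1,0.1,0,2.1],[1,0.2,0.15,0,3.55],[1,0.3,0.2,0,5],[1,0.4,0.3,0,6.2],[1,0.45,0.33,0,7],[1,0.45,0.33,0,7.3]])

```text
time_s: 27.85
tcp_pos: [439.0, 204.8, 159.0]
tcp_rot: [-0.288, 0.645, 0.288, 0.647]
ft_force: [-0.2, 0.4, -4.6]
finger_gap: 11.0
```

Call:
move_arm(motion=[[1,0,0,0,0.3],[1,0.05,0.05,0,1],[1,0.1,0.1,0,2.1],[1,0.2,0.15,0,3.55],[1,0.3,0.2,0,5],[1,0.4,0.3,0,6.2],[1,0.45,0.33,0,7],[1,0.45,0.33,0,7.3]])

```text
time_s: 28.65
tcp_pos: [456.3, 217.7, 158.2]
tcp_rot: [-0.476, 0.523, 0.476, 0.523]
ft_force: [-1.0, 0.1, -4.7]
finger_gap: 10.9
```

```bash
python3 st.py
python3 - <<'E'
from h import *
from scipy.spatial.transform import Rotation as R
z=R.from_quat(manip.state()['tcp_rot']).as_matrix(); print("jaw az",np.degrees(np.arctan2(z[1,2],z[0,2])),z.round(4))
for n in ("scene","wrist","top"):
    c=capture(n); im=c["image"]; cv2.imwrite(f"pics/{n}25.png",im);np.save(f"{n}25.npy",c,allow_pickle=True)
E
python3 - <<'E'
exec(open('sim4.py').read().split("F=(")[0])
report(q0)
E
```

```text
28.65 [-0.8497  0.327   0.3388  2.0619 -0.1531  0.7752  1.0579] [456.3 217.7 158.2] [-0.4758  0.5229  0.4756  0.5234] [-1.   0.1 -4.7] 10.9
jaw az 84.55816016237472 [[ 7.000e-04 -9.955e-01  9.480e-02]
 [ 4.000e-04  9.480e-02  9.955e-01]
 [-1.000e+00 -6.000e-04  4.000e-04]]
[455.8 217.3 157.9] 0.00010527954144686
q [-0.85  0.33  0.34  2.06 -0.15  0.78  1.06] upper (np.float64(190.0), array([153.,  84., 803.])) fore (np.float64(232.0), array([456., 218., 465.])) elbow [153.  84. 803.] [456. 218. 465.]
```

View pics/top25.png

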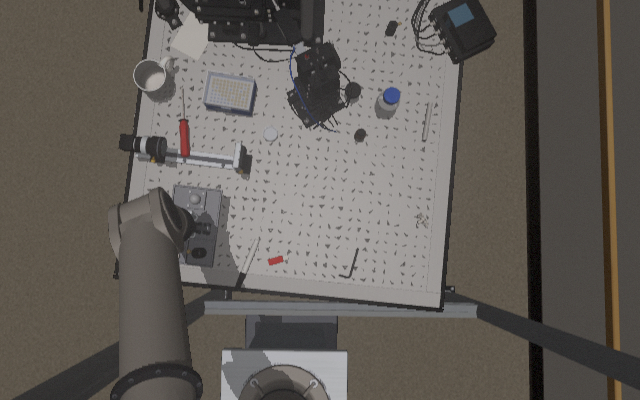

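View pics/wrist25.png

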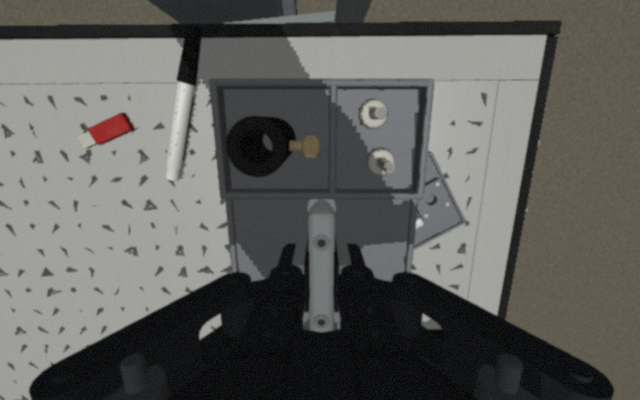

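View pics/scene25.png

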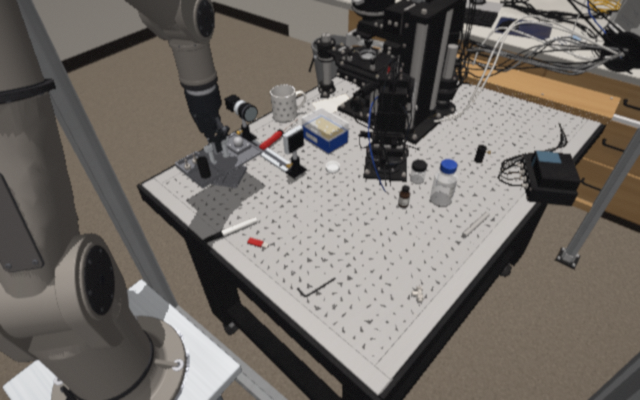

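Run:
```python
from h import *
t=np.load("top25.npy",allow_pickle=True).item(); s=np.load("scene25.npy",allow_pickle=True).item()
b=[521.6,211.3,132.2]
print(proj(t,[b]),proj(s,[b]))
cv2.imwrite("pics/t25a.png",cv2.resize(t["image"][130:270,130:270],None,fx=4.2,fy=4.2,interpolation=cv2.INTER_CUBIC))
cv2.imwrite("pics/s25a.png",cv2.resize(s["image"][90:190,170:310],None,fx=5.5,fy=5.5,interpolation=cv2.INTER_CUBIC))
```

```text
[[194.31697561 198.61995301]] [[237.64022386 140.87709146]]
```

View pics/t25a.png

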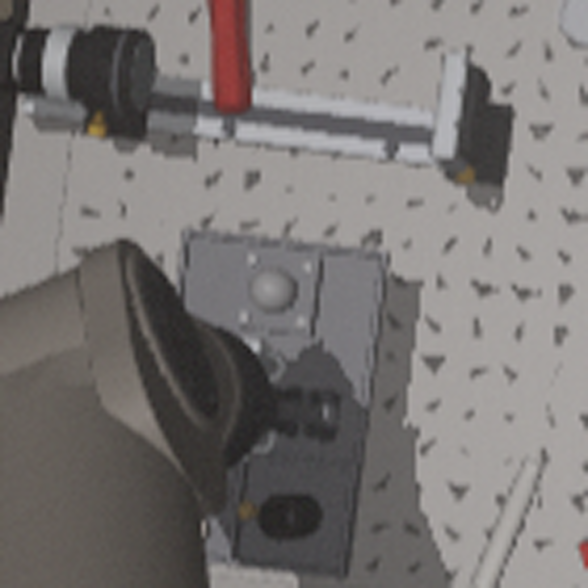

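View pics/s25a.png

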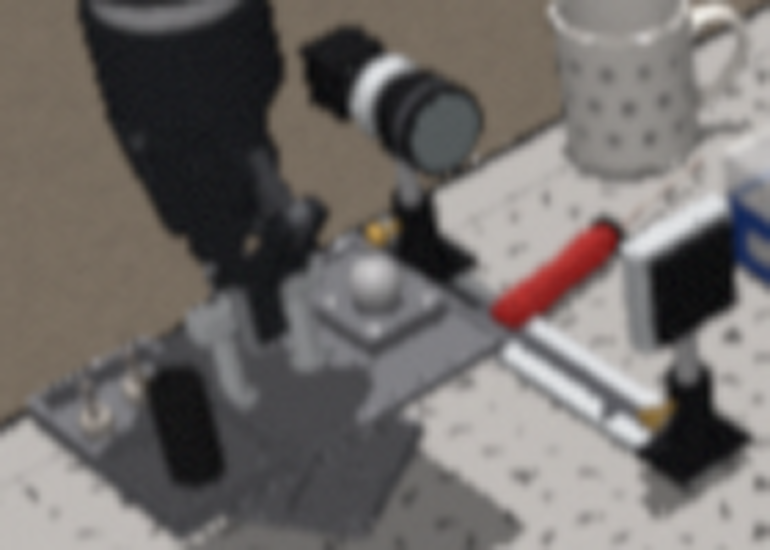

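Call:
move_arm(motion=[[1,0.06,0,0,-0.02],[1,0.2,-0.02,0,-0.05],[1,0.42,-0.04,0,-0.05],[1,0.7,-0.06,0,-0.05],[1,0.98,-0.08,0,-0.05],[1,1.2,-0.1,0,-0.05],[1,1.34,-0.1,0,-0.05],[1,1.4,-0.1,0,-0.05]])

```text
time_s: 29.6
tcp_pos: [512.7, 213.5, 157.8]
tcp_rot: [-0.474, 0.525, 0.474, 0.525]
ft_force: [0.3, 0.7, -4.2]
finger_gap: 10.8
```

```bash
python3 st.py
python3 - <<'E'
from h import *
for n in ("scene","top"):
    c=capture(n); im=c["image"]; np.save(f"{n}26.npy",c,allow_pickle=True)
    v=im[130:270,120:260] if n=="top" else im[85:185,170:310]
    cv2.imwrite(f"pics/{n}26.png",cv2.resize(v,None,fx=4.2 if n=="top" else 5.5,fy=4.2 if n=="top" else 5.5,interpolation=cv2.INTER_CUBIC))
E
```

```text
29.6 [-0.7778  0.405   0.3418  1.949  -0.1819  0.817   1.1328] [512.7 213.5 157.8] [-0.4741  0.5247  0.4739  0.5247] [ 0.3  0.7 -4.2] 10.8
```

View pics/top26.png

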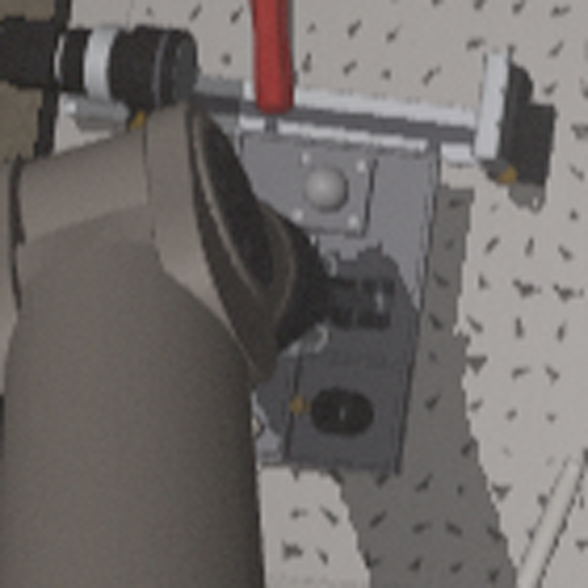

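View pics/scene26.png

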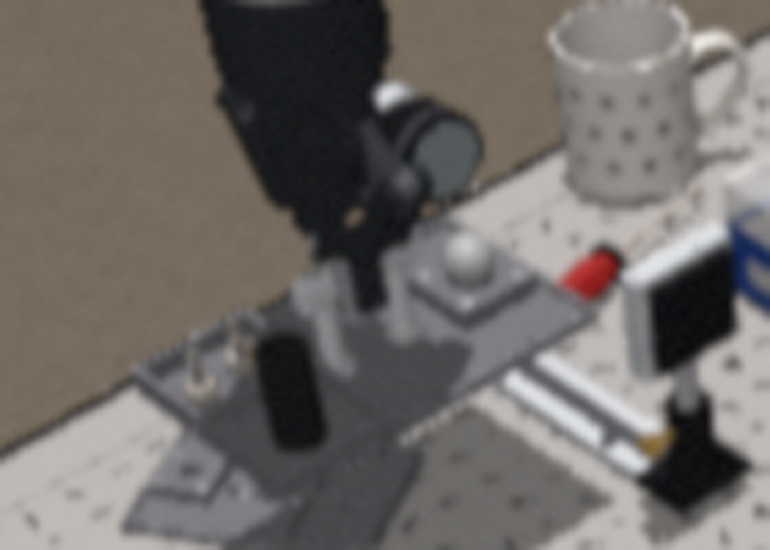

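Call:
move_arm(motion=[[1,0.06,0,0,0],[1,0.2,-0.02,-0.03,0],[1,0.42,-0.04,-0.08,0],[1,0.69,-0.06,-0.15,0],[1,0.96,-0.08,-0.22,0],[1,1.18,-0.1,-0.27,0],[1,1.32,-0.1,-0.3,0],[1,1.38,-0.1,-0.3,0]])

```text
time_s: 30.5
tcp_pos: [567.8, 209.4, 145.5]
tcp_rot: [-0.474, 0.525, 0.474, 0.525]
ft_force: [-0.6, 0.2, -4.4]
finger_gap: 10.6
```

Call:
move_arm(motion=[[1,0,0,0,0],[1,0,0,0,0],[1,0,0,0,0],[1,0,0,0,0]])

```text
time_s: 30.9
tcp_pos: [566.9, 209.8, 146.0]
tcp_rot: [-0.474, 0.524, 0.474, 0.525]
ft_force: [-0.3, -0.2, -4.6]
finger_gap: 10.6
```

```bash
python3 st.py
python3 - <<'E'
from h import *
from scipy.spatial.transform import Rotation as R
z=R.from_quat(manip.state()['tcp_rot']).as_matrix(); print("jaw az",np.degrees(np.arctan2(z[1,2],z[0,2])),z[:,0].round(4))
B=[633.5,203,120]
for n in ("scene","top","wrist"):
    c=capture(n); im=c["image"]; np.save(f"{n}27.npy",c,allow_pickle=True)
    print(n,proj(c,[B]))
    if n=="wrist": cv2.imwrite("pics/wrist27.png",im); continue
    v=im[100:220,140:280] if n=="top" else im[75:175,190:330]
    cv2.imwrite(f"pics/{n}27.png",cv2.resize(v,None,fx=5.5,fy=5,interpolation=cv2.INTER_CUBIC) if n=="scene" else cv2.resize(v,None,fx=5,fy=5,interpolation=cv2.INTER_CUBIC))
E
```

```text
30.9 [-0.7094  0.4944  0.3348  1.8403 -0.2109  0.8415  1.1997] [566.9 209.8 146. ] [-0.4742  0.5245  0.4743  0.5245] [-0.3 -0.2 -4.6] 10.6
jaw az 84.23955099905066 [-1.e-04  2.e-04 -1.e+00]
scene [[270.69004983 125.73032099]]
top [[200.48061782 151.90781356]]
wrist [[318.59749198 344.16492846]]
```

View pics/top27.png

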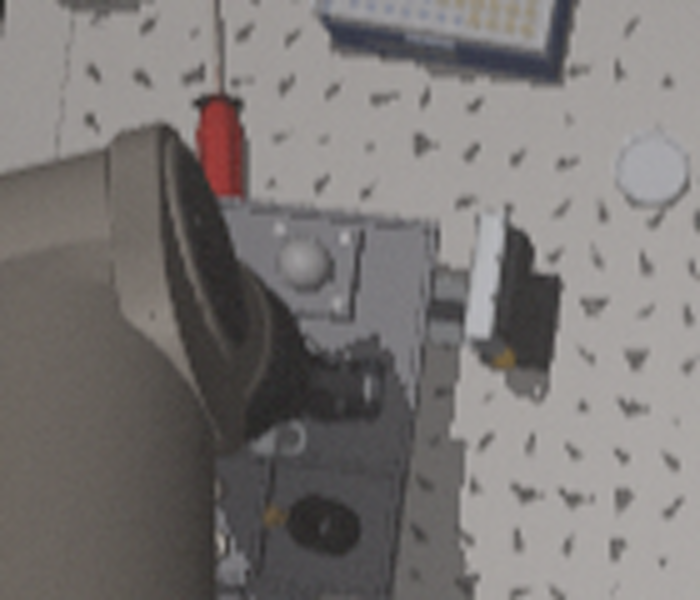

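View pics/scene27.png

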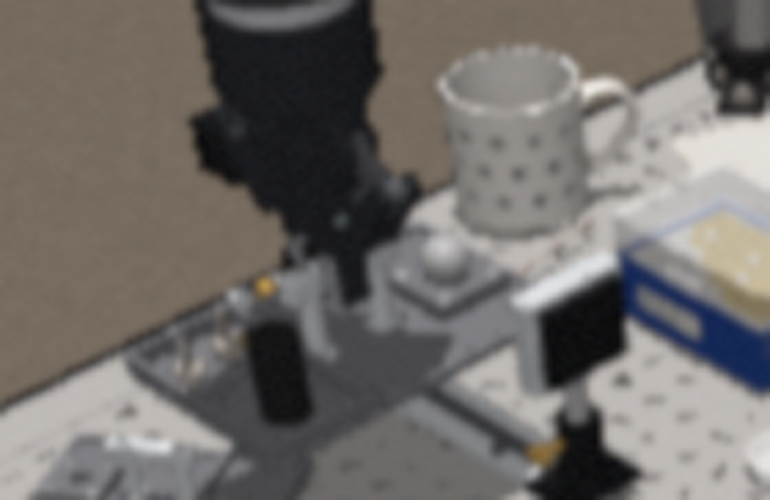

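View pics/wrist27.png

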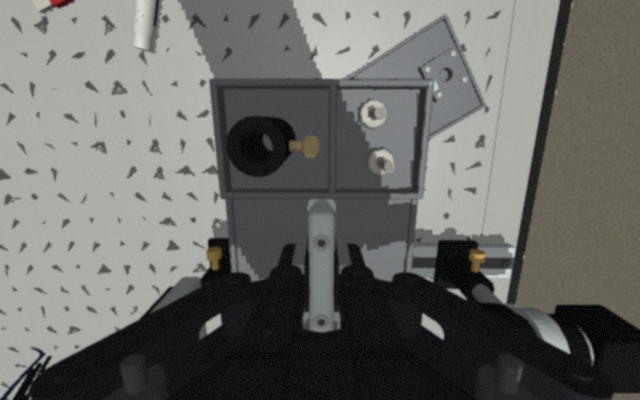

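```bash
python3 st.py; python3 -c "
from station import manip
print(manip.job_done())"; python3 st.py
```

```text
31.05 [-0.7093  0.4945  0.3349  1.8401 -0.2109  0.8416  1.1997] [567.1 209.8 146. ] [-0.4742  0.5245  0.4742  0.5246] [-0.1 -0.3 -4.1] 10.7
the job is handed in; nothing more can be done
None
the job is handed in; nothing more can be done
```

The job is handed in at about 31 s of the 72 s allowed, with the arm still holding the tray in the beam.

**What I did:**
- I folded the arm in past the left frame post.
- With the tray still on the table, I stood the loose thumb screw in the small bin beside the other one. I then stood the black post holder in the large bin.
- I gripped the tray by its handle and carried it slowly and level. The route kept the elbow clear of the post.
- I stopped with the ball between the lens and the lamp.

**Last checks:**
- **Ball position:** it is in its seat at about (632.6, 203, 120) mm, against my measured beam middle of (633.5, 203, 120) mm. In both the top and the scene view it sits within 1 pixel of that point.
- **Tray:** the tool axis is vertical to within 0.02°. The wrist force was steady at about 4 N, which is the loaded tray.
- **Bins:** both screws and the post holder are standing in their bins.
- **Bystanders and gauge:** I felt no contact with the gauge and saw nothing else moved.

**Disagreement:** my measurements of the gauge's angle ranged from 4.4° to 7.6°, and I used 5.8°. The lens and the lamp also put the beam about 5 mm apart across its width, and I used the mean. The ball has about 8 mm of room to either side in the lens glass, so both should fit.

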